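Load the etching plates into the dipping rack

TASK

Get the dipping rack ready for the etching bath: swing its keeper bar open, take the two plates that fit the two empty guides from the wooden draining stand, slide each fully down into the guide of its own width, and swing the keeper bar shut over them again. Leave the oversize plate in the stand and the plate already in the rack where they are, and do not knock over or shove the bottles, the dabber and the burnisher around them.

Things in the scene. Friction and masses are not known exactly. Their poses are not given: they have to be found in the camera images.
- rack: Grey PVC dipping rack, fixed on the worktop: base 150 (x) x 190 (y) x 8 mm, end boards 48 mm high and a 20 mm wide post in the middle of each end (y = -92 and +84 mm), post tops and forks up to 133 mm. Origin at the underside of the base; three guide frames sit side by side along its y at y = -42, +8 and +58 mm, in any order. Nearest the robot is its -x side.
- guide_wide: Empty white guide frame for the 100 mm wide plate, fixed in the rack: two upright channels, 56 mm high over its underside, facing each other along its x, each 12 mm wide with flared mouths; the channel floors are 103 mm apart, the slot is 12 mm wide (its y). Outside 132 x 28 mm. Origin at the centre of its underside, z up.
- guide_narrow: Empty white guide frame for the 72 mm wide plate, fixed in the rack; the same outside as guide_wide, but with thicker sides: the channel floors are 75 mm apart, the slot is 12 mm wide (its y). Origin at the centre of its underside, z up.
- guide_wide_seat (a point): Centre of the slot floor of guide_wide, where the lower edge of the plate rests (14 mm over the worktop).
- guide_narrow_seat (a point): Centre of the slot floor of guide_narrow, where the lower edge of the plate rests (14 mm over the worktop).
- keeper (a joint): Keeper bar angle, rad: 0 = shut, level across the tops of the plates in the rack (underside 5 mm over the tops of seated plates); grows as the free end is lifted, 1.57 upright, 2.2 the open stop. A stiff hinge: it stays where it is left. To give a gripper room over the guides it must be open to about 1.9.
- keeper_hinge (a point): Point on the keeper's hinge axis (parallel to the rack's x), at rack y = -92 mm, 123 mm high; fixed.
- keeper_grip (a point): Centre of the black rubber sleeve, 13 mm thick and 36 mm long, parallel to the rack's x, on the bent end of the 8 mm steel keeper bar: 192 mm from the hinge axis and 36 mm toward the rack's -x side of the bar. Moves with the keeper. Round, so that it can turn in the fingers.
- stand: Wooden draining stand, fixed: base 120 (x) x 186 (y) x 12 mm; three places along its y at -56, 0 and +56 mm, each between four 8 mm dowels that reach 46 mm over the worktop (x = -24 and +24 mm). Plates stand loosely in it, facing along its y, in any order. Origin at its underside.
- plate_wide: The plate to put into guide_wide; it starts in the stand. Rigid upright slab: copper plate on a grey PVC backing board, 100 mm wide (its x), 9 mm thick (its y), 100 mm tall (its z). Origin at the centre of its lower edge; z points up. Either face may be to the front. The bare strip along the top edge (top 34 mm) is for gripping across the thickness.
- plate_narrow: The plate to put into guide_narrow; it starts in the stand. Rigid upright slab: copper plate on a grey PVC backing board, 72 mm wide (its x), 9 mm thick (its y), 100 mm tall (its z). Origin at the centre of its lower edge; z points up. Either face may be to the front. The bare strip along the top edge (top 34 mm) is for gripping across the thickness.
- plate_oversize: The plate too wide for the rack; it stays in the stand. Rigid upright slab: copper plate on a grey PVC backing board, 126 mm wide (its x), 9 mm thick (its y), 116 mm tall (its z). Origin at the centre of its lower edge; z points up. Either face may be to the front. The bare strip along the top edge (top 34 mm) is for gripping across the thickness.
- plate_loaded: The plate already seated in the rack's third guide; it stays there. Rigid upright slab: copper plate on a grey PVC backing board, 100 mm wide (its x), 9 mm thick (its y), 100 mm tall (its z). Origin at the centre of its lower edge; z points up. Either face may be to the front. The bare strip along the top edge (top 34 mm) is for gripping across the thickness.
- dropper_bottle: Small brown dropper bottle with a black rubber bulb, 33 mm across, 102 mm tall, standing between stand and rack. Bystander; origin at the centre of its underside.
- stop_out_bottle: Small pink varnish bottle with a tall tan cap, 31 mm across, 79 mm tall, standing behind the work. Bystander; origin at the centre of its underside.
- ink_dabber: Wooden ink dabber, 65 mm across, 83 mm tall, standing behind the work. Bystander; origin at its underside.
- burnisher: Burnisher with a dark wooden handle, 175 mm long, 18 mm thick, lying in front of the stand. Bystander; origin at its underside.
Things that resemble listed ones, but are neither listed nor needed, are in the scene too. Leave any purple look-alike of the plate_narrow alone.

How it is judged:
By the outcome, as a careful person would: the job done as asked, in the order asked, and still so for the second after the job is handed in, with the robot touching nothing.
It also fails if it takes over 72 s, if anything falls off the work surface, if the arm or the gripper's body presses on something with over 40 N, if the wrist force passes 120 N, or if a joint passes its speed limit or range.

ROBOT

A 7-joint arm with a two-finger parallel gripper is mounted at the origin on a cart in front of the work surface, level with it; the furniture and walls round the work are solid. World frame = base frame: x ahead of the robot, y to its left, z up, the work surface at z = 0. Lengths are in m, angles in rad, forces in N, time in s.
With the tool pointing down it reaches from about 0.425 to 0.925 m from the base axis. Payload 6.8 kg.
Tool frame: the origin (TCP) lies between the finger pads; the fingertips stand r.tcp_to_tips ahead of it and the grasp point (between the pads) lies 3 mm ahead of it (r.tcp_to_tips is the distance from the TCP to the fingertips, in m); z points along the fingers, y is the line along which they close (so a half turn about z gives the same grasp; the last joint's range is limited). The gripper opens to 85 mm and grips with 20 to 120 N. Pads are 22 mm wide; open, the fingers measure 114 mm over their backs; the gripper's body (76 mm by 85 mm) begins 54 mm behind the grasp point. The pads swing forward as they close: fully open they stand 13 mm farther back than shut.
Start: joints at [-1.409, 0.477, 0.022, 1.555, -0.011, 1.109, -0.083], TCP at [0.18, 0.651, 0.216] pointing down, gripper open.
Joint ranges: [-2.96, 2.96], [-0.34, 2.1], [-1.41, 1.46], [0.24, 2.44], [-1.37, 4.51], [0.17, 1.92], [-2.96, 2.96]. Speed limits (rad/s): [2.39, 2.39, 3.14, 3.14, 3.14, 3.14, 3.14].

INTERFACE

Orientations are given as a rotation vector (axis times angle).
In Python, from bench import r gives the robot as it stands. The module is installed in compiled form; this text tells all that it offers.
- The arm moves only by the tool step_arm, never from a script. Its argument "moves" is a list of rows, each an object of numbers: "rx", "ry", "rz": the turn, a rotation vector about the tool's x, y, z in degrees; "dx", "dy", "dz": the shift along the tool's x, y, z in mm; "gripper": the opening, from -1 (shut) to 1 (fully open). In form: [{"rx": .., "ry": .., "rz": .., "dx": .., "dy": .., "dz": .., "gripper": ..}, ...]. A call has 1 to 20 rows; each row shifts and turns the commanded pose from where the row before left it, along the tool's axes as they then stand; what a row does not reach is not made up. A row lasts 1/8 s, in which the tool goes at most 62.5 mm and 10.7 degrees, less where a joint would pass 70% of its speed; a pose out of reach is approached as far as the arm can. A call is refused whole if a number of a shift passes 62.5 or a number of a turn 10.7, either way. A call with a gripper value outside its range is refused whole. The fingers move at their own pace and stop on an object; "grip_force" is the grip in N (left out, the last holds). Time passes only in rows, so rows that do not move let the fingers close. It gives the time, the measured TCP pose, the force, the opening and the grip force at its end, in the units of the state.
- r.get_obs(): the state, without advancing time (a new reading comes with each control period).
- r.grab_frame(name): name is "scene" or "top" or "wrist"; returns the picture (480x640x3 uint8, blue, green, red); there is no depth.
- r.camera_info(name): a dict with "mtx" (3x3 intrinsics, pixels), "rvec" (rotation vector, rad) and "tvec" (3), from world to camera coordinates, as OpenCV has them. Camera axes: x right, y down, z forward; pixel columns grow to the right and rows downward; lengths in m; the calibration is good to about 2 mm. The wrist camera is an equidistant fisheye: a pixel r from the principal point sees the ray r / f radians off the axis. A picture is of the moment at which its call begins: read the wrist's pose just before it. camera_info takes no time and is no camera call; for the wrist camera it gives the pose at the moment of the call.
- r.hand_in(): hands the job in; it is judged then, once.
The state is a dict: "clock": time; "joints": joint angles; "qvel": joint speeds; "tau": joint torques, N m; "tcp_pos": TCP position; "orientation": TCP orientation; "contact_force": force on the tool from outside, world axes, zero at the start; "moment": the same for the moment, N m; "grip_width": finger opening in m; "gripper_force": force on a finger pad.
Only numpy, scipy, OpenCV 4.12 (cv2) and the standard library are available. Lean on these libraries where they do the work, as an engineer would, in place of code of your own. Each camera call takes 0.05 s, during which the arm holds its last target. There are 200 camera calls.

## Working session

There is one attempt and no reset: what is moved stays moved. The work goes in short steps, Python scripts to look and compute and a tool call to move; the robot and the scene stay as the last step left them, time stands still between calls to the robot, and variables do not carry over. Pictures are saved under pics/ and viewed, at most 10 in all, crops included, and the job is handed in when it is done.

Besides the shell and the picture viewer there is one more tool, called after ">>>" by a JSON object that holds its "method" and its "body", one argument or row to a line. step_arm: Moves the arm, as the interface text tells. Its arguments: {"type":"object","properties":{"moves":{"type":"array","items":{"type":"object","properties":{"rx":{"type":"number"},"ry":{"type":"number"},"rz":{"type":"number"},"dx":{"type":"number"},"dy":{"type":"number"},"dz":{"type":"number"},"gripper":{"type":"number"}}}},"grip_force":{"type":"number"}},"required":["moves"]}

```bash
mkdir -p pics; python3 - <<'E'
from bench import r
import cv2,numpy as np
for n in("scene","top"):
    cv2.imwrite(f"pics/{n}0.png",r.grab_frame(n)); c=r.camera_info(n); print(n,c)
print(r.get_obs(),r.tcp_to_tips)
E
```

```text
scene {'mtx': array([[608.90092368,   0.        , 315.5231941 ],
       [  0.        , 608.90092368, 253.18535078],
       [  0.        ,   0.        ,   1.        ]]), 'rvec': array([ 1.98731569, -0.67033446,  0.39495021]), 'tvec': array([-0.44419708,  0.26040324,  1.16266125])}
top {'mtx': array([[574.69584383,   0.        , 326.18527063],
       [  0.        , 574.69584383, 229.5895967 ],
       [  0.        ,   0.        ,   1.        ]]), 'rvec': array([ 2.17842309, -2.15581082,  0.14154468]), 'tvec': array([-0.01798272,  0.56391826,  1.20070206])}
{'clock': 0.1, 'joints': array([-1.40912054,  0.47771822,  0.02236374,  1.55634851, -0.01149233,
        1.1092965 , -0.08309999]), 'qvel': array([-1.75051229e-06, -3.25198468e-03,  1.08419296e-03, -3.34214716e-03,
        4.23051674e-04,  2.45910256e-04, -3.92410743e-04]), 'tau': array([ 4.80298069e-03, -5.97763002e+01,  1.61371417e+00, -2.81950647e+01,
        1.27968934e-02,  5.09375022e-03, -6.95450822e-06]), 'tcp_pos': array([0.17977706, 0.65004274, 0.21552456]), 'orientation': array([-4.22459889e-01, -3.11297100e+00,  2.57580820e-03]), 'contact_force': array([ 0.23844737,  0.40435451, -0.4594382 ]), 'moment': array([0.0287084 , 0.03321825, 0.02807261]), 'gripper_force': 0.0, 'grip_width': 0.08551014088133108} 0.022
```

View pics/scene0.png

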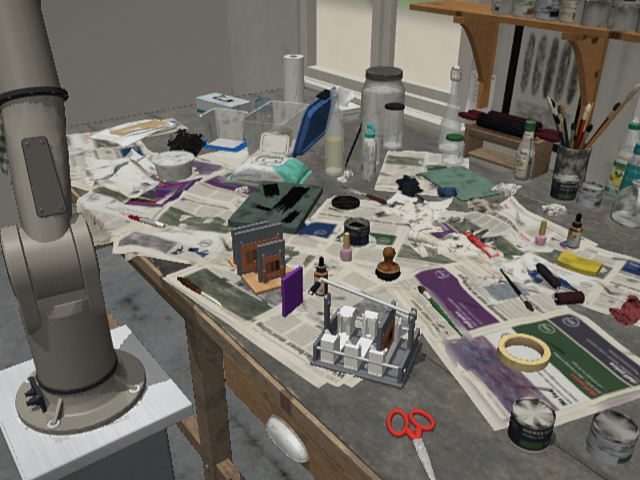

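View pics/top0.png

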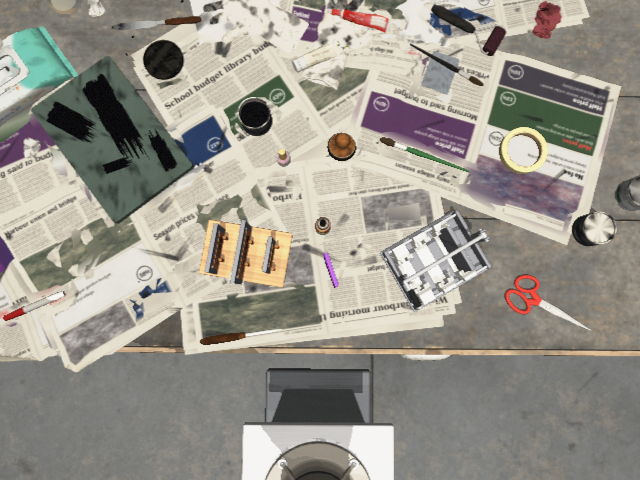

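```bash
python3 - <<'E'
import cv2,numpy as np
t=cv2.imread("pics/top0.png");s=cv2.imread("pics/scene0.png")
f=lambda a,k:cv2.resize(a,None,fx=k,fy=k,interpolation=cv2.INTER_CUBIC)
cv2.imwrite("pics/c1.png",np.hstack([f(t[205:325,370:500],3.2)[:384,:416],f(t[205:325,190:310],3.2)[:384,:384]]))
cv2.imwrite("pics/c2.png",f(s[215:390,225:425],3.4))
E
```

```text
(no output)
```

View pics/c1.png

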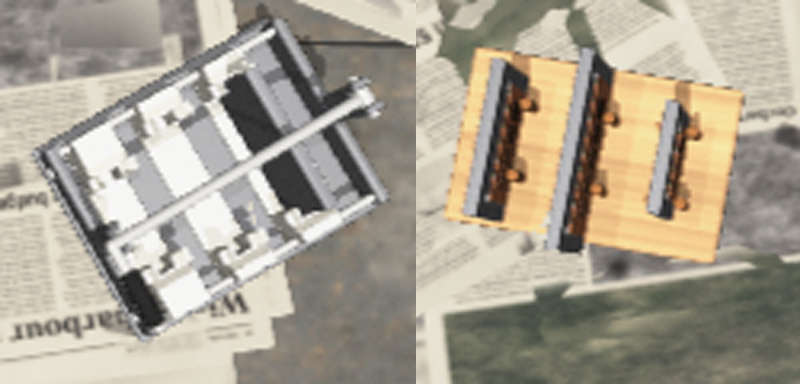

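View pics/c2.png

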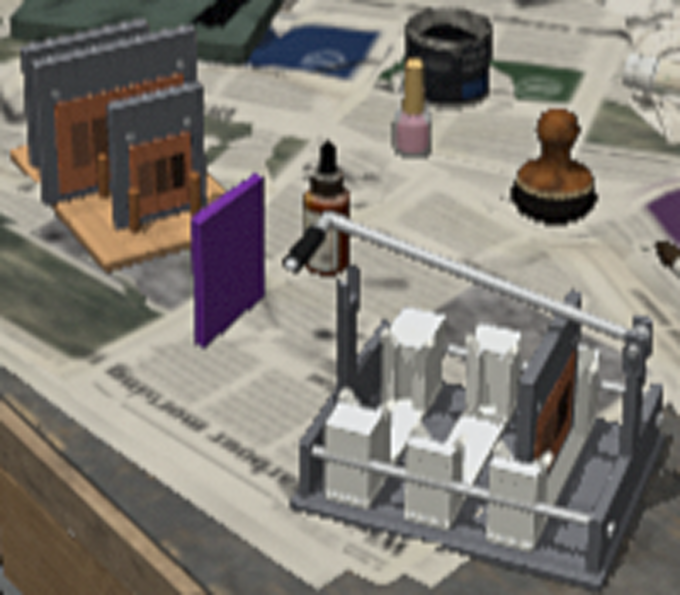

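```bash
cat > h.py <<'E'
import cv2,numpy as np
from scipy.optimize import least_squares
from scipy.spatial.transform import Rotation as R
from bench import r
C={n:r.camera_info(n) for n in("scene","top")}
def proj(n,P):
    c=C[n];return cv2.projectPoints(np.float64(P).reshape(-1,3),c["rvec"],c["tvec"],c["mtx"],None)[0][:,0]
def back(n,px,z):
    c=C[n];Rm=cv2.Rodrigues(c["rvec"])[0];o=-Rm.T@c["tvec"]
    d=Rm.T@np.linalg.inv(c["mtx"])@np.array([*px,1]);return o+d*(z-o[2])/d[2]
def w(p,P):
    P=np.float64(P).reshape(-1,3);c,s=np.cos(p[2]),np.sin(p[2])
    return np.c_[p[0]+c*P[:,0]-s*P[:,1],p[1]+s*P[:,0]+c*P[:,1],P[:,2]]
def fit(obs,p0):
    f=lambda p:np.concatenate([(proj(n,w(p,P))[0]-q) for n,P,q in obs])
    s=least_squares(f,p0,loss="soft_l1");return s.x,f(s.x).reshape(-1,2).round(1)
tr=lambda x,y:np.array([370+x/3.2,205+y/3.2]); ts=lambda x,y:np.array([190+(x-416)/3.2,205+y/3.2]); sc=lambda x,y:np.array([225+x/3.4,215+y/3.4])
E
python3 - <<'E'
from h import *
H=(0,-.092,.123);G=(-.036,.1,.123);PT=(0,.084,.133)
p,e=fit([("top",H,tr(365,98)),("scene",H,sc(637,340)),("top",G,tr(139,300)),("scene",G,sc(303,247)),("scene",(.0,.084,.133),sc(348,270)),
 ("top",(-.075,.095,.048),tr(143,337)),("top",(.075,.095,.048),tr(37,155)),("top",(.075,-.095,.048),tr(277,18)),("top",(-.075,-.095,.048),tr(387,197))],[.5,-.15,.5])
print("rack",p.round(4),e.tolist())
q,e=fit([("top",(.06,.093,.012),ts(475,48)),("top",(.06,-.093,.012),ts(742,92)),("top",(-.06,-.093,.012),ts(716,262)),("top",(-.06,.093,.012),ts(445,218))],[.5,.2,-.2])
print("stand",q.round(4),e.tolist())
for n,a,b,z in(("wide",(497,60),(477,212),.112),("over",(587,50),(556,248),.128),("narrow",(672,102),(656,214),.112)):
    A,B=back("top",ts(*a),z),back("top",ts(*b),z);print(n,A.round(3),B.round(3),np.linalg.norm(A-B),((A+B)/2).round(4),w(q,[0,{"wide":.056,"over":0,"narrow":-.056}[n],0]).round(4))
def draw(im,n,p,wd,cy,z0,z1,th,k,o,col):
    P=w(p,[(sx*wd/2,cy+sy*th/2,z) for z in(z0,z1) for sx,sy in((-1,-1),(1,-1),(1,1),(-1,1))]);u=(proj(n,P)-o)*k
    for i in range(4):
        for a,b in((i,(i+1)%4),(i+4,(i+1)%4+4),(i,i+4)): cv2.line(im,tuple(u[a].astype(int)),tuple(u[b].astype(int)),col,1)
t=cv2.imread("pics/top0.png");s=cv2.imread("pics/scene0.png")
f=lambda a,k:cv2.resize(a,None,fx=k,fy=k,interpolation=cv2.INTER_CUBIC)
ia=f(t[205:325,370:500],3.0);ib=f(t[205:325,190:310],3.0);ic=f(s[295:390,305:430],3.);id_=f(s[215:310,225:330],3.)
for im,n,o in((ia,"top",(370,205)),(ic,"scene",(305,295))):
    for cy,col in((-.042,(0,0,255)),(.008,(0,255,0)),(.058,(255,0,0))): draw(im,n,p,.103 if cy!=.008 else .075,cy,.014,.064,.012,3,np.array(o),col)
    draw(im,n,p,.15,0,0,.008,.19,3,np.array(o),(255,0,255))
for im,n,o in((ib,"top",(190,205)),(id_,"scene",(225,215))):
    for cy,wd,h,col in((.056,.1,.1,(0,0,255)),(0,.126,.116,(0,255,0)),(-.056,.072,.1,(255,0,0))): draw(im,n,q,wd,cy,.012,.012+h,.009,3,np.array(o),col)
top=np.hstack([ia,ib]);bot=np.hstack([ic,id_]);W=max(top.shape[1],bot.shape[1])
pad=lambda a:np.pad(a,((0,0),(0,W-a.shape[1]),(0,0)))
o=np.vstack([pad(top),pad(bot)]);print(o.shape);cv2.imwrite("pics/ov.png",f(o,min(1,600/o.shape[0])))
E
```

```text
rack [ 0.4992 -0.246   0.5269] [[-0.3, -0.3], [0.8, -0.3], [-3.1, 0.4], [-0.7, 15.5], [0.3, -2.9], [1.5, 3.8], [-1.5, -1.6], [0.1, -2.5], [2.4, 2.6]]
stand [ 0.5129  0.1615 -0.1462] [[0.0, -0.5], [0.8, -1.0], [-0.1, 0.5], [-0.6, 0.8]]
wide [0.564 0.211 0.112] [0.469 0.221 0.112] 0.09568700974607235 [0.5165 0.2161 0.112 ] [[0.5211 0.2169 0.    ]]
over [0.569 0.153 0.128] [0.447 0.169 0.128] 0.1232376501262252 [0.5078 0.161  0.128 ] [[0.5129 0.1615 0.    ]]
narrow [0.539 0.101 0.112] [0.469 0.11  0.112] 0.0705909051213417 [0.5038 0.1055 0.112 ] [[0.5048 0.1061 0.    ]]
(645, 750, 3)
```

View pics/ov.png

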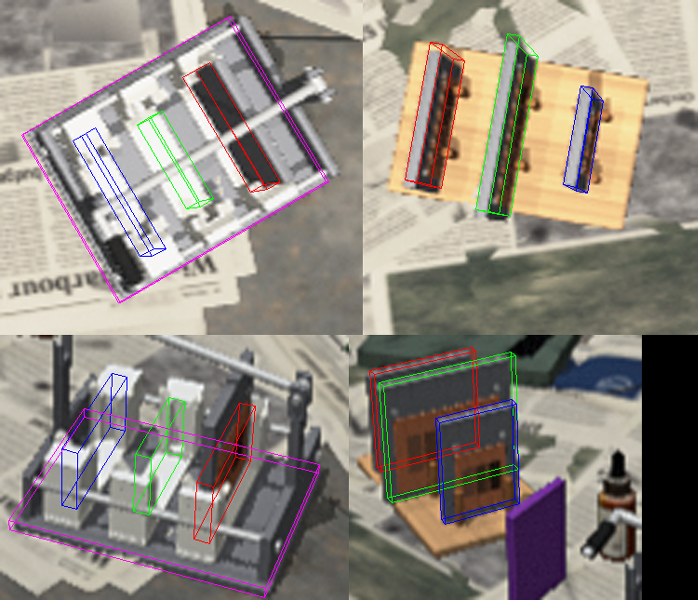

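```bash
cat > ov.py <<'E'
from h import *
def draw(im,n,p,wd,cy,z0,z1,th,k,o,col,cx=0):
    P=w(p,[(cx+sx*wd/2,cy+sy*th/2,z) for z in(z0,z1) for sx,sy in((-1,-1),(1,-1),(1,1),(-1,1))]);u=(proj(n,P)-o)*k
    for i in range(4):
        for a,b in((i,(i+1)%4),(i+4,(i+1)%4+4),(i,i+4)): cv2.line(im,tuple(u[a].astype(int)),tuple(u[b].astype(int)),col,1)
E
python3 - <<'E'
from ov import *
H=(0,-.092,.123)
obs=[("top",H,tr(365,98)),("scene",H,sc(637,340)),("scene",(.0,.084,.133),sc(348,270)),
 ("top",(-.075,.091,.008),tr(143,337)),("top",(.075,.091,.048),tr(37,155)),("top",(.075,-.099,.048),tr(277,18)),("top",(-.075,-.099,.048),tr(387,197)),
 ("scene",(-.075,-.099,0),sc(602,586)),("scene",(-.075,.091,0),sc(294,503)),("scene",(.075,-.099,.048),sc(660,385))]
g=lambda t:(-.036,-.092+.192*np.cos(t),.123+.192*np.sin(t))
def f(x):
    a=[proj(n,w(x,P))[0]-q for n,P,q in obs]
    for n,q in(("top",tr(139,300)),("scene",sc(303,247))):a.append(proj(n,w(x,g(x[3])))[0]-q)
    return np.concatenate(a)
s=least_squares(f,[.5,-.23,.5,.1],loss="soft_l1");p=s.x;print(p.round(4),f(p).reshape(-1,2).round(1).tolist());np.save("rack.npy",p)
print("grip",w(p,g(p[3])),"hinge",w(p,H))
t=cv2.imread("pics/top0.png");s=cv2.imread("pics/scene0.png")
ff=lambda a,k:cv2.resize(a,None,fx=k,fy=k,interpolation=cv2.INTER_CUBIC)
ia=ff(t[205:325,370:500],4.0)[:, :];ic=ff(s[295:390,305:430],4.)
ims=[]
for im,n,o in((ia,"top",(370,205)),(ic,"scene",(305,295))):
    im0=im.copy()
    o=np.array(o)
    for cy,wd,col in((-.042,.1,(0,0,255)),): draw(im,n,p,wd,cy,.014,.114,.009,4,o,col)
    for cy,col in((.008,(0,255,0)),(.058,(255,0,0))):
        for sx in(-1,1): draw(im,n,p,.0145,cy,.008,.064,.028,4,o,col,cx=sx*(.066-.00725))
    draw(im,n,p,.15,-.004,0,.008,.19,4,o,(255,0,255))
    ims.append(np.pad(im,((0,480-im.shape[0]),(0,520-im.shape[1]),(0,0))))
o=np.hstack(ims);cv2.imwrite("pics/ov2.png",ff(o,800/o.shape[1]))
E
```

```text
[ 0.4988 -0.2443  0.5381  0.1891] [[-1.4, -0.5], [0.2, -0.9], [-0.5, -3.0], [-0.3, 2.8], [-0.8, -1.7], [0.3, -3.5], [3.3, 1.2], [-0.4, 1.6], [-1.8, 2.3], [2.8, -2.5], [1.0, 0.1], [0.1, 0.3]]
grip [[ 0.41836528 -0.17981727  0.15908677]] hinge [[ 0.54592323 -0.32329798  0.123     ]]
```

View pics/ov2.png

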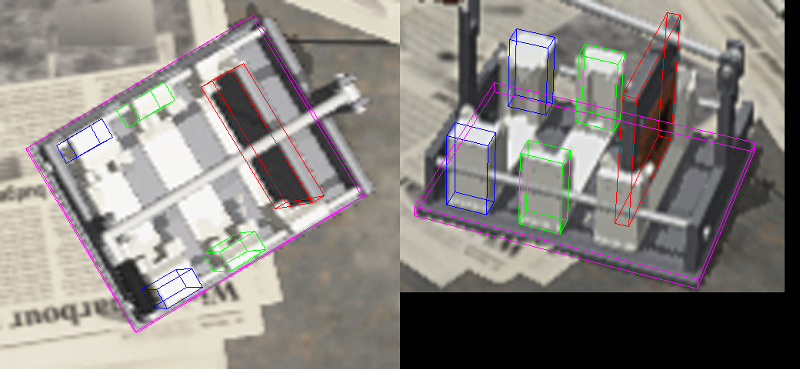

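```bash
cat >> h.py <<'E'
def plan(tgt,yaw,o=None,half=True):
    """tool down, tool y along world heading yaw (mod pi): print turn and shift (after the turn)"""
    o=o or r.get_obs();Rc=R.from_rotvec(o["orientation"]).as_matrix()
    y=np.array([np.cos(yaw),np.sin(yaw),0])
    if half and y@Rc[:,1]<0:y=-y
    z=np.array([0,0,-1.]);T=np.c_[np.cross(y,z),y,z]
    print("turn deg",np.degrees(R.from_matrix(Rc.T@T).as_rotvec()).round(2),"shift mm",(1000*T.T@(np.array(tgt)-o["tcp_pos"])).round(1),"| from",o["tcp_pos"].round(4),"t",round(o["clock"],2))
    return T
E
python3 - <<'E'
from h import *
p=np.load("rack.npy")
print(R.from_rotvec(r.get_obs()["orientation"]).as_matrix().round(3), p)
T=plan([.46,.16,.33],-.146+np.pi/2)
print(T.round(3))
c=r.camera_info("wrist");o=r.get_obs();Rw=cv2.Rodrigues(c["rvec"])[0];cp=-Rw.T@c["tvec"];Rt=R.from_rotvec(o["orientation"]).as_matrix()
print(c["mtx"],"cam in tool",Rt.T@(cp-o["tcp_pos"]),"axes",(Rt.T@Rw.T).round(3))
E
```

```text
[[-0.964  0.267 -0.   ]
 [ 0.267  0.964 -0.002]
 [-0.    -0.002 -1.   ]] [ 0.49877385 -0.24429838  0.53808583  0.18907651]
turn deg [-0.09  0.   -7.09] shift mm [-348.5 -444.1 -114.5] | from [0.1798 0.65   0.2155] t 0.1
[[-0.989  0.145  0.   ]
 [ 0.145  0.989  0.   ]
 [ 0.     0.    -1.   ]]
[[371.64829954   0.         320.76907052]
 [  0.         371.64829954 240.11831565]
 [  0.           0.           1.        ]] cam in tool [ 0.0757842   0.00133159 -0.15690955] axes [[ 0.    -0.955 -0.296]
 [ 1.     0.    -0.   ]
 [ 0.    -0.296  0.955]]
```

>>> {"method": "step_arm", "body": {
  "moves": [
    {"rz": -7.1,"dz": -12},
    {"dx": -35,"dy": -45,"dz": -12},
    {"dx": -35,"dy": -45,"dz": -12},
    {"dx": -35,"dy": -45,"dz": -12},
    {"dx": -35,"dy": -45,"dz": -12},
    {"dx": -35,"dy": -45,"dz": -12},
    {"dx": -35,"dy": -45,"dz": -12},
    {"dx": -35,"dy": -45,"dz": -12},
    {"dx": -35,"dy": -45,"dz": -12},
    {"dx": -35,"dy": -45,"dz": -7},
    {"dx": -33,"dy": -39},
    {}
  ]
}}

```text
invalid input at $.moves[0]: expected keys rx, ry, rz, dx, dy, dz, gripper
```

```bash
cat >> h.py <<'E'
def wshot(name):
    c=r.camera_info("wrist");im=r.grab_frame("wrist");cv2.imwrite(f"pics/{name}.png",im);np.savez(f"pics/{name}.npz",**c);return im,c
Z=np.zeros(4)
def wproj(c,P):
    return cv2.fisheye.projectPoints(np.float64(P).reshape(-1,1,3),c["rvec"],c["tvec"],c["mtx"],Z)[0][:,0]
def wback(c,px,z):
    x,y=cv2.fisheye.undistortPoints(np.float64(px).reshape(1,1,2),c["mtx"],Z)[0,0]
    Rm=cv2.Rodrigues(c["rvec"])[0];o=-Rm.T@np.ravel(c["tvec"]);d=Rm.T@np.array([x,y,1]);return o+d*(z-o[2])/d[2]
E
python3 - <<'E'
from h import *
p=np.load("rack.npy")
wshot("w1");print(plan(w(p,(-.036,-.092+.192*np.cos(.19),.22))[0],p[2]+np.pi/2))
E
```

```text
turn deg [-8.000e-02 -3.000e-02 -4.629e+01] shift mm [ 220.5 -835.    -4.4] | from [0.1798 0.6501 0.2156] t 0.15
[[-0.85869125 -0.51249325  0.        ]
 [-0.51249325  0.85869125  0.        ]
 [-0.          0.         -1.        ]]
```

View pics/w1.png

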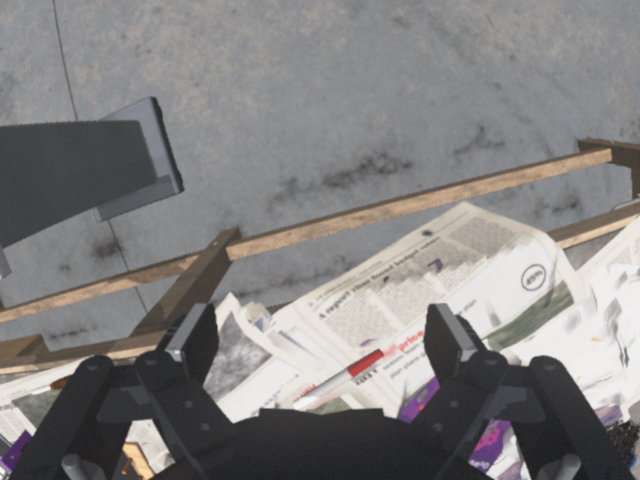

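>>> {"method": "step_arm", "body": {
  "moves": [
    {"rx": 0,"ry": 0,"rz": -7.1,"dx": 0,"dy": 0,"dz": -12,"gripper": 1},
    {"rx": 0,"ry": 0,"rz": 0,"dx": -39,"dy": -38.5,"dz": -10,"gripper": 1},
    {"rx": 0,"ry": 0,"rz": 0,"dx": -39,"dy": -38.5,"dz": -10,"gripper": 1},
    {"rx": 0,"ry": 0,"rz": 0,"dx": -39,"dy": -38.5,"dz": -10,"gripper": 1},
    {"rx": 0,"ry": 0,"rz": 0,"dx": -39,"dy": -38.5,"dz": -10,"gripper": 1},
    {"rx": 0,"ry": 0,"rz": 0,"dx": -39,"dy": -38.5,"dz": -10,"gripper": 1},
    {"rx": 0,"ry": 0,"rz": 0,"dx": -39,"dy": -38.5,"dz": -10,"gripper": 1},
    {"rx": 0,"ry": 0,"rz": 0,"dx": -39,"dy": -38.5,"dz": -10,"gripper": 1},
    {"rx": 0,"ry": 0,"rz": 0,"dx": -39,"dy": -38.5,"dz": -10,"gripper": 1},
    {"rx": 0,"ry": 0,"rz": 0,"dx": -39,"dy": -38.5,"dz": -10,"gripper": 1},
    {"rx": 0,"ry": 0,"rz": 0,"dx": -39,"dy": -38.5,"dz": -10,"gripper": 1},
    {"rx": 0,"ry": 0,"rz": 0,"dx": -36,"dy": -38,"dz": 0,"gripper": 1},
    {"rx": 0,"ry": 0,"rz": 0,"dx": 0,"dy": 0,"dz": 0,"gripper": 1}
  ]
}}

```text
clock: 1.78
tcp_pos: [0.5419, 0.165, 0.3284]
orientation: [0.242, 3.131, -0.003]
contact_force: [0.1, -0.2, 0.6]
grip_width: 0.0854
gripper_force: 0.0
```

```bash
python3 - <<'E'
from h import *
p=np.load("rack.npy")
wshot("w2");plan(w(p,(.09,0,.36))[0],p[2]+np.pi/2)
E
```

```text
turn deg [-3.000e-02 -3.000e-02 -3.945e+01] shift mm [ 157.2 -332.6  -31.9] | from [0.5405 0.168  0.3281] t 1.82
```

>>> {"method": "step_arm", "body": {
  "moves": [
    {"rx": 0,"ry": 0,"rz": -9.9,"dx": 0,"dy": 0,"dz": -8,"gripper": 1},
    {"rx": 0,"ry": 0,"rz": -9.9,"dx": 0,"dy": 0,"dz": -8,"gripper": 1},
    {"rx": 0,"ry": 0,"rz": -9.9,"dx": 0,"dy": 0,"dz": -8,"gripper": 1},
    {"rx": 0,"ry": 0,"rz": -9.8,"dx": 0,"dy": 0,"dz": -8,"gripper": 1},
    {"rx": 0,"ry": 0,"rz": 0,"dx": 22.5,"dy": -47.5,"dz": 0,"gripper": 1},
    {"rx": 0,"ry": 0,"rz": 0,"dx": 22.5,"dy": -47.5,"dz": 0,"gripper": 1},
    {"rx": 0,"ry": 0,"rz": 0,"dx": 22.5,"dy": -47.5,"dz": 0,"gripper": 1},
    {"rx": 0,"ry": 0,"rz": 0,"dx": 22.5,"dy": -47.5,"dz": 0,"gripper": 1},
    {"rx": 0,"ry": 0,"rz": 0,"dx": 22.5,"dy": -47.5,"dz": 0,"gripper": 1},
    {"rx": 0,"ry": 0,"rz": 0,"dx": 22.5,"dy": -47.5,"dz": 0,"gripper": 1},
    {"rx": 0,"ry": 0,"rz": 0,"dx": 22.5,"dy": -47.5,"dz": 0,"gripper": 1},
    {"rx": 0,"ry": 0,"rz": 0,"dx": 0,"dy": 0,"dz": 0,"gripper": 1}
  ]
}}

```text
clock: 3.32
tcp_pos: [0.5761, -0.1995, 0.36]
orientation: [0.834, -3.027, 0.002]
contact_force: [0.4, 0.2, 0.3]
grip_width: 0.0852
gripper_force: 0.0
```

```bash
python3 - <<'E'
from h import *
a=cv2.imread("pics/w2.png");b,c=wshot("w3")
f=lambda a,k:cv2.resize(a,None,fx=k,fy=k)
cv2.imwrite("pics/m1.png",np.hstack([a[60:480,120:520],b[60:480,120:520]]))
plan([.4184,-.1798,.22],.5381+np.pi/2)
E
```

```text
turn deg [ 0.04 -0.04  0.2 ] shift mm [127.5  95.4 139.9] | from [ 0.5768 -0.1964  0.3599] t 3.38
```

View pics/m1.png

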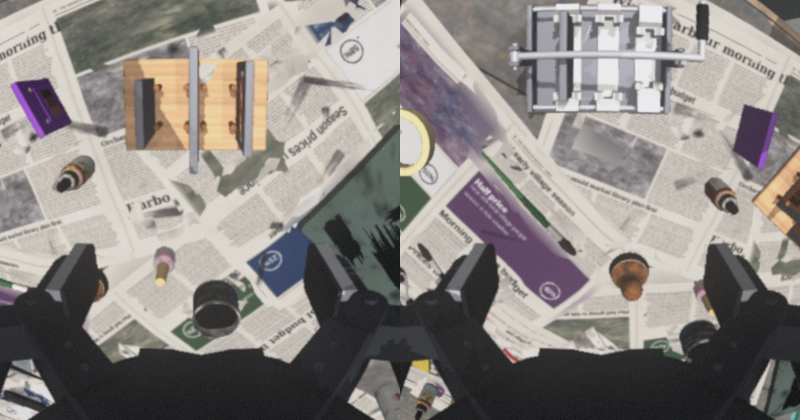

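```bash
python3 - <<'E'
from h import *
p=np.load("rack.npy");c=dict(np.load("pics/w3.npz"));cr=lambda P:(wproj(c,w(p,P))+[400-120,-60]).round(1).tolist()
t=p[3];print("sleeve",cr((-.036,-.092+.192*np.cos(t),.123+.192*np.sin(t))),"hinge",cr((0,-.092,.123)),"plate ends",cr([(-.05,-.042,.114),(.05,-.042,.114)]),"guide tops outer",cr([(sx*.066,cy,.064) for cy in(.008,.058) for sx in(-1,1)]),
"base",cr([(sx*.075,y,.0) for y in(-.099,.091) for sx in(-1,1)]))
c2=dict(np.load("pics/w2.npz"));q=[.5129,.1615,-.1462]
cr=lambda P:(wproj(c2,w(q,P))+[-120,-60]).round(1).tolist()
print("stand",cr([(sx*.06,sy*.093,.012) for sy in(-1,1) for sx in(-1,1)]),cr([(-.05,.056,.112),(.05,.056,.112),(-.036,-.056,.112),(.036,-.056,.112),(-.063,0,.128),(.063,0,.128)]))
E
```

```text
sleeve [[701.2, 20.6]] hinge [[514.2, 57.4]] plate ends [[561.6, 10.5], [562.3, 101.8]] guide tops outer [[607.7, 3.6], [607.6, 111.0], [649.4, 4.5], [648.3, 111.4]] base [[529.2, 7.4], [530.8, 113.0], [667.2, 7.0], [665.7, 112.9]]
stand [[120.5, 60.9], [124.4, 152.2], [267.2, 59.2], [265.3, 151.1]] [[247.9, 66.0], [246.5, 163.0], [135.9, 81.2], [138.7, 150.8], [190.9, 52.2], [192.5, 179.8]]
```

>>> {"method": "step_arm", "body": {
  "moves": [
    {"rx": 0,"ry": 0,"rz": 0,"dx": 32,"dy": 24,"dz": 30,"gripper": 1},
    {"rx": 0,"ry": 0,"rz": 0,"dx": 32,"dy": 24,"dz": 35,"gripper": 1},
    {"rx": 0,"ry": 0,"rz": 0,"dx": 32,"dy": 24,"dz": 37,"gripper": 1},
    {"rx": 0,"ry": 0,"rz": 0,"dx": 33,"dy": 25,"dz": 38,"gripper": 1},
    {"rx": 0,"ry": 0,"rz": 0,"dx": 0,"dy": 0,"dz": 20,"gripper": 1},
    {"rx": 0,"ry": 0,"rz": 0,"dx": 0,"dy": 0,"dz": 20,"gripper": 1},
    {"rx": 0,"ry": 0,"rz": 0,"dx": 0,"dy": 0,"dz": 17,"gripper": 1},
    {"rx": 0,"ry": 0,"rz": 0,"dx": 0,"dy": 0,"dz": 0,"gripper": 1},
    {"rx": 0,"ry": 0,"rz": 0,"dx": 0,"dy": 0,"dz": 0,"gripper": -1},
    {"rx": 0,"ry": 0,"rz": 0,"dx": 0,"dy": 0,"dz": 0,"gripper": -1},
    {"rx": 0,"ry": 0,"rz": 0,"dx": 0,"dy": 0,"dz": 0,"gripper": -1},
    {"rx": 0,"ry": 0,"rz": 0,"dx": 0,"dy": 0,"dz": 0,"gripper": -1},
    {"rx": 0,"ry": 0,"rz": 0,"dx": 0,"dy": 0,"dz": 0,"gripper": -1},
    {"rx": 0,"ry": 0,"rz": 0,"dx": 0,"dy": 0,"dz": 0,"gripper": -1}
  ],
  "grip_force": 40
}}

```text
clock: 5.12
tcp_pos: [0.4164, -0.1796, 0.1634]
orientation: [0.843, -3.026, -0.0]
contact_force: [0.4, -0.1, 0.0]
grip_width: -0.0002
gripper_force: 0.0
```

```bash
python3 - <<'E'
from h import *
p=np.load("rack.npy");o=r.get_obs();print(o["tcp_pos"],o["grip_width"],o["gripper_force"],o["contact_force"],R.from_rotvec(o["orientation"]).as_matrix().round(3).tolist())
d=o["tcp_pos"]-[0,0,.003]-w(p,(0,-.092,.123))[0]
ex=np.array([np.cos(p[2]),np.sin(p[2]),0]);ey=np.array([-ex[1],ex[0],0])
print("rack-frame rel hinge",d@ex,d@ey,d[2],"rad",np.hypot(d@ey,d[2]),"ang",np.arctan2(d[2],d@ey))
# arc rows toward 2.05
a0=np.arctan2(d[2],d@ey);A=np.linspace(a0,2.05,17);rad=np.hypot(d@ey,d[2])
print("dy,dz(tool)",np.c_[np.diff(rad*np.cos(A)),-np.diff(rad*np.sin(A))].__mul__(1000).round(1).tolist())
E
```

```text
[ 0.4164441  -0.17961331  0.16339987] -0.00021762557797735938 0.0 [ 0.44612487 -0.05528912  0.04809355] [[-0.856, -0.517, -0.0], [-0.517, 0.856, 0.0], [0.0, 0.0, -1.0]]
rack-frame rel hinge -0.037545176017222945 0.18973795405365204 0.03739987302979966 rad 0.19338883553894964 ang 0.19461834595008323
dy,dz(tool) [[-5.6, -21.7], [-8.1, -20.9], [-10.4, -19.8], [-12.7, -18.5], [-14.7, -16.9], [-16.6, -15.1], [-18.2, -13.1], [-19.6, -10.9], [-20.7, -8.5], [-21.6, -6.1], [-22.1, -3.5], [-22.4, -1.0], [-22.4, 1.6], [-22.0, 4.2], [-21.4, 6.7], [-20.5, 9.2]]
```

```bash
python3 - <<'E'
from h import *
p=np.load("rack.npy");c=dict(np.load("pics/w3.npz"))
f=lambda X:np.r_[proj("top",X)[0]-tr(139,300),proj("scene",X)[0]-sc(306,246),wproj(c,X)[0]-[423,82]]
for idx in(slice(None),slice(0,4),slice(2,6)):
    s=least_squares(lambda X:f(X)[idx],[.42,-.18,.15]);print(s.x.round(4),f(s.x).round(1))
# segment dark sleeve in w3 & top & scene
im=cv2.imread("pics/w3.png");g=im[60:105,405:440].max(2);print(g[::3,::2])
wshot("w4")
a=cv2.imread("pics/w4.png");s=r.grab_frame("scene");cv2.imwrite("pics/s4.png",s)
u=proj("scene",r.get_obs()["tcp_pos"])[0].astype(int);print(u)
k=cv2.resize(s[u[1]-70:u[1]+50,u[0]-60:u[0]+100],None,fx=2.5,fy=2.5,interpolation=cv2.INTER_CUBIC)
b=cv2.resize(im[40:190,220:450],None,fx=1.74,fy=1.74,interpolation=cv2.INTER_CUBIC)
W=800;m=np.zeros((600,800,3),np.uint8);m[:300,:400]=k;m[:b.shape[0],400:400+b.shape[1]]=b[:, :400]
m[300:600,:400]=cv2.resize(a[180:480,120:520],(400,300))
q=cv2.imread("pics/w2.png");m[300:600,400:800]=cv2.resize(q[90:240,220:420],(400,300),interpolation=cv2.INTER_CUBIC)
cv2.imwrite("pics/m2.png",m)
E
```

```text
[ 0.419  -0.178   0.1599] [ 0.1 -0.3 -1.1 -0.2 -0.4  0.1]
[ 0.4196 -0.1786  0.1592] [ 0.4 -0.5 -0.7  0.1 -1.3  0.3]
[ 0.4192 -0.1781  0.1601] [ 0.2 -0.3 -1.  -0.3 -0.5  0.1]
[[210 204 202 205 207 209 206 187 186 210 197 165 128 114 114 115 111 112]
 [218 217 214 210 205 205 177 113 142 186 176 192 210 194 155 123 116 117]
 [219 218 217 217 216 193  60  45  56  59  57  70 197 214 214 212 183 140]
 [219 218 218 217 218 205  63  50  54  57  59  58 185 214 214 216 215 214]
 [218 218 219 219 219 208  88  50  56  59  59  61 167 214 215 215 215 216]
 [216 218 218 219 218 183  55  53  53  59  59  62 164 216 216 215 215 216]
 [201 188 200 216 217 199  51  49  58  55  60  59 197 219 218 218 216 216]
 [219 218 216 204 189 178  65  55  59  61  63  61 181 220 220 220 219 219]
 [218 219 218 216 218 184  71  49  59  60  65  73 189 219 219 220 220 221]
 [133 177 197 126 175 180  56  56  59  63  61  64 197 218 218 220 220 221]
 [184 205 157  95 161 167  53  57  61  62  62  63 180 187 185 210 218 218]
 [203 191 109 171 160  82  54  58  58  63  59  86 196 217 219 216 194 188]
 [219 206 179 149 116  95  53  57  60  64  62  84 206 219 219 219 220 217]
 [199 208 216 217 215 205 132 104 137 127  98 100 182 154 212 217 219 219]
 [202 206 214 219 217 216 193 157 219 230 187 165 144 142 207 123 151 186]]
[313 286]
```

View pics/m2.png

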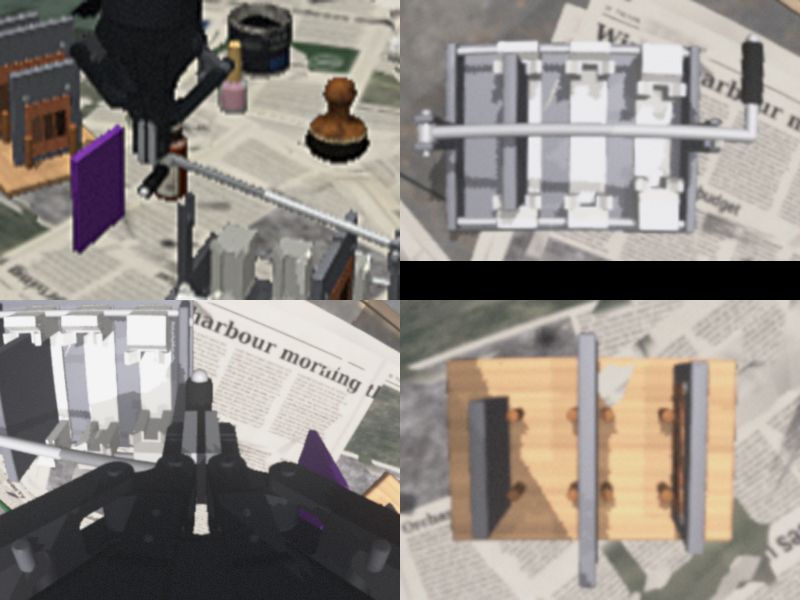

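```bash
python3 - <<'E'
from h import *
p=np.load("rack.npy");c=dict(np.load("pics/w4.npz"));o=r.get_obs();T=R.from_rotvec(o["orientation"]).as_matrix()
ex=np.array([np.cos(p[2]),np.sin(p[2]),0])
S=np.array([.419,-.178,.160])
for k in(-.018,-.009,0,.009):print("sleeve",k,wproj(c,S+k*ex).round(0), [wproj(c,S+k*ex+[0,0,dz]).round(0)[0].tolist() for dz in(-.02,-.03,-.04)])
print("tips",wproj(c,o["tcp_pos"]+T@[0.011,0,.022]).round(0),wproj(c,o["tcp_pos"]+T@[-.011,0,.022]).round(0),"tcp",wproj(c,o["tcp_pos"]+T@[.011,0,0]))
print("scene: tip",proj("scene",o["tcp_pos"]+T@[0,0,.022]),"sleeve",proj("scene",S),"ends",proj("scene",S-.018*ex),proj("scene",S+.018*ex))
a=cv2.imread("pics/w4.png");print(a[235:330:5,300:345:4].max(2))
E
```

```text
sleeve -0.018 [[319. 261.]] [[319.0, 248.0], [319.0, 242.0], [319.0, 236.0]]
sleeve -0.009 [[319. 279.]] [[319.0, 264.0], [319.0, 257.0], [319.0, 252.0]]
sleeve 0 [[319. 296.]] [[319.0, 280.0], [319.0, 273.0], [319.0, 266.0]]
sleeve 0.009 [[319. 313.]] [[319.0, 295.0], [319.0, 288.0], [319.0, 281.0]]
tips [[319. 256.]] [[319. 295.]] tcp [[318.40586229 271.98808569]]
scene: tip [[313.39179628 295.9398499 ]] sleeve [[313.92841944 287.07137889]] ends [[310.40594194 291.68799448]] [[317.36486328 282.5675204 ]]
[[168 179 123 161 226 216 219 225 215 215 227 221]
 [168 177 125 162 228 210 224 227 216 213 232 232]
 [135 180 122 160 223 209 226 224 216 218 232 232]
 [120 159 125 153 166 172 179 219 218 225 234 230]
 [121 163 124 166 222 232 212 217 212 216 233 220]
 [122 146  66 140 221 230 206  83 214 233 225 221]
 [ 86  85  67  71  75  72  75  69 125 232 211 221]
 [ 85  81  70  71  76  72  70  70 127 218 207 226]
 [ 87  82  66  69  72  75  69  69 123 218 211 221]
 [ 81  77  64  66  70  70  73  69 117 219 213 224]
 [ 84  79  63  66  62  68  64  61 191 222 218 209]
 [ 81  78  78  81  79  62  62  82 150 191 219 206]
 [ 79  97 124 125 112  58  70 126 125 145 232 218]
 [ 82 109 127 124 114  58  74 126 126 123 221 230]
 [ 55 115 126 125 112  56  66 124 125 124  63  61]
 [ 52 119 125 124 111  56  67 123 123 123  67  61]
 [ 58 124 125 125 101  52  61 123 123 124  84  76]
 [ 59 120 123 122  96  49  63 125 124 124  84  66]
 [ 54 123 125 123  99  51  58 122 120 114  98  51]]
```

```bash
python3 - <<'E'
from h import *
c=dict(np.load("pics/w4.npz"));o=r.get_obs();T=R.from_rotvec(o["orientation"]).as_matrix();X=o["tcp_pos"]
for y,zs in((-.0425,(-.02,-.004,.009)),(0,(-.02,0,.022))):
  for z in zs: print(y,z,[wproj(c,X+T@[x,y,z]).round(0)[0].tolist() for x in(-.011,0,.011)])
for n in("scene",):
  k=C[n];Rm=cv2.Rodrigues(k["rvec"])[0];print("cam",-Rm.T@k["tvec"])
ex=np.array([np.cos(.538),np.sin(.538),0])
f=lambda S:np.r_[proj("scene",S)[0]-[310.3,293.2],wproj(c,S)[0]-[319.5,257]]
print(least_squares(f,[.4,-.18,.15]).x)
g=cv2.imread("pics/w4.png")
print(g[244:272:2,306:336:2].max(2)); s=cv2.imread("pics/s4.png");print(s[266:300:2,300:332:2].max(2));s=cv2.imread("pics/scene0.png");print(s[266:300:2,300:332:2].max(2))
E
```

```text
-0.0425 -0.02 [[222.0, 334.0], [219.0, 312.0], [216.0, 289.0]]
-0.0425 -0.004 [[230.0, 317.0], [227.0, 296.0], [225.0, 275.0]]
-0.0425 0.009 [[235.0, 305.0], [233.0, 285.0], [231.0, 264.0]]
0 -0.02 [[318.0, 337.0], [318.0, 314.0], [318.0, 291.0]]
0 0 [[319.0, 314.0], [318.0, 294.0], [318.0, 272.0]]
0 0.022 [[319.0, 295.0], [319.0, 276.0], [319.0, 256.0]]
cam [-0.18636842 -0.98079053  0.78753972]
[ 0.40254369 -0.18744643  0.15694899]
[[175 127 167 160 221 221 207 208 224 228 224 220 210 210 221]
 [171 123 165 156 208 222 226 224 222 220 213 223 227 226 222]
 [175 124 171 158 209 207 182 186 217 224 224 216 207 220 227]
 [173 125 176 153 168 166 173 172 168 179 214 219 222 218 213]
 [169 125 174 154 169 197 208 210 199 180 182 209 214 219 220]
 [167 126 166 159 196 218 225 225 218 204 182 216 214 203 208]
 [168 123 145 170 208 226 238 238 228 216 188 202 219 221 217]
 [164  89  95 165 210 228 238 241 232 218 186 121 151 225 231]
 [121  66  79 140 197 221 228 230 221 206 170  83  76 214 233]
 [ 84  65  68  76 100 138 152 149 133 108  84  68  69 174 230]
 [ 73  67  69  69  68  72  74  73
[... 1799 characters left out ...]
 120 191 201 152  89 196 199]
 [ 67  79 174 169 168 168 178 110 117 151 184 115 194 220 194 195]
 [ 66  80 178 176 171 170 174 100  28  44 111 104  85 121 164 215]
 [ 66  84 177 165 176 176 182  55  31  21  55 133  70  38 134 136]
 [ 66  78 169 176 176 175  66  27  27  16 112 123  71  39 191 183]
 [ 65  77 178 170 181  83  28  26  14  92 131 111  69  42 181 175]
 [ 65  73 155 194 164  64  27  18  55 133  92  92  70  39 181 179]
 [ 66  82 201 197  82 227  91  30 124 142 117 107  67  41 154 175]
 [ 65  82 191 189 190 148  53 201  68  88  97  78  58 113  68  81]
 [ 67  79 190 195 196 201 198 193 177 178 118 115 161 179  71  71]
 [ 66  78 179 189 182 160 179 190 186 178 174 185  75 145  70  72]]
```

>>> {"method": "step_arm", "body": {
  "moves": [
    {"rx": 0,"ry": 0,"rz": 0,"dx": 0,"dy": 0,"dz": 0,"gripper": 1},
    {"rx": 0,"ry": 0,"rz": 0,"dx": 0,"dy": 0,"dz": 0,"gripper": 1},
    {"rx": 0,"ry": 0,"rz": 0,"dx": 0,"dy": 0,"dz": 0,"gripper": 1},
    {"rx": 0,"ry": 0,"rz": 0,"dx": 0,"dy": 0,"dz": 0,"gripper": 1},
    {"rx": 0,"ry": 0,"rz": 0,"dx": 0,"dy": 0,"dz": 11,"gripper": 1},
    {"rx": 0,"ry": 0,"rz": 0,"dx": 0,"dy": 0,"dz": 11,"gripper": 1},
    {"rx": 0,"ry": 0,"rz": 0,"dx": 0,"dy": 0,"dz": 0,"gripper": 1},
    {"rx": 0,"ry": 0,"rz": 0,"dx": 0,"dy": 0,"dz": 0,"gripper": -1},
    {"rx": 0,"ry": 0,"rz": 0,"dx": 0,"dy": 0,"dz": 0,"gripper": -1},
    {"rx": 0,"ry": 0,"rz": 0,"dx": 0,"dy": 0,"dz": 0,"gripper": -1},
    {"rx": 0,"ry": 0,"rz": 0,"dx": 0,"dy": 0,"dz": 0,"gripper": -1},
    {"rx": 0,"ry": 0,"rz": 0,"dx": 0,"dy": 0,"dz": 0,"gripper": -1}
  ],
  "grip_force": 40
}}

```text
clock: 6.72
tcp_pos: [0.4171, -0.1804, 0.1417]
orientation: [-0.842, 3.025, -0.002]
contact_force: [1.9, -3.0, -1.0]
grip_width: 0.0109
gripper_force: 39.4
```

>>> {"method": "step_arm", "body": {
  "moves": [
    {"rx": 0,"ry": 0,"rz": 0,"dx": 0,"dy": 0,"dz": 0,"gripper": 1},
    {"rx": 0,"ry": 0,"rz": 0,"dx": 0,"dy": 0,"dz": 0,"gripper": 1},
    {"rx": 0,"ry": 0,"rz": 0,"dx": 0,"dy": 0,"dz": 0,"gripper": 1},
    {"rx": 0,"ry": 0,"rz": 0,"dx": 0,"dy": 0,"dz": 10,"gripper": 1},
    {"rx": 0,"ry": 0,"rz": 0,"dx": 0,"dy": 0,"dz": 7,"gripper": 1},
    {"rx": 0,"ry": 0,"rz": 0,"dx": 0,"dy": 0,"dz": 0,"gripper": 1},
    {"rx": 0,"ry": 0,"rz": 0,"dx": 0,"dy": 0,"dz": 0,"gripper": -1},
    {"rx": 0,"ry": 0,"rz": 0,"dx": 0,"dy": 0,"dz": 0,"gripper": -1},
    {"rx": 0,"ry": 0,"rz": 0,"dx": 0,"dy": 0,"dz": 0,"gripper": -1},
    {"rx": 0,"ry": 0,"rz": 0,"dx": 0,"dy": 0,"dz": 0,"gripper": -1},
    {"rx": 0,"ry": 0,"rz": 0,"dx": 0,"dy": 0,"dz": 0,"gripper": -1}
  ],
  "grip_force": 40
}}

```text
clock: 8.1
tcp_pos: [0.4172, -0.1805, 0.1247]
orientation: [-0.842, 3.025, -0.003]
contact_force: [1.5, -4.4, -1.7]
grip_width: 0.0113
gripper_force: 38.9
```

```bash
python3 - <<'E'
from h import *
o=r.get_obs();print(o["tcp_pos"],o["grip_width"],o["contact_force"],o["joints"].round(3))
s=r.grab_frame("scene");cv2.imwrite("pics/s5.png",s);print(s[260:306:2,298:334:2].max(2))
E
```

```text
[ 0.41715639 -0.18048194  0.12472467] 0.011349654068204925 [ 1.51238301 -4.35475451 -1.74667249] [-0.098  0.25   0.426  2.178 -0.152  0.739  2.542]
[[ 72 136  24  22  24  27  28  26  25  25  26  22  27  27  22  43 186 192]
 [ 21 173  18  34  23  26  26  26  29  26  22  20  24  27  35 191 197 195]
 [ 23  25  30  30  29  25  21  24  24  22  24  21  27  22  63 193 187 193]
 [ 26  25  29  28  33  25  20  44  49  22  27  19  23  21  48 157 174 147]
 [ 53  46  34  31  30  21  18  74  93  22  22  24  30  16 149 145 180 139]
 [ 44  45  28  26  31  20  20  73  90  22  25  24  20  19  92 186 194  56]
 [ 33  37  32  25  22  18  26  71  87  21  27  28  22  24 115 220  79  28]
 [ 31  26  32  24  25  21  27 124  95  24  20  21  25  29  38  58  28  33]
 [ 40  35  29  28  30  22  14 198 107  28  26  26  22  28  26  32  32  28]
 [ 71  71  39  36  31  17  15  59 124  27  24  27  26  26  33  31  31  50]
 [ 72  71  70  31  28  25  20  12 116  26  32  28  22  29  29  30  26 215]
 [ 72  66  91  63 100  87  13  18 103  43  27  32  25  22  31  27 101 146]
 [ 71  70  90  63 122  79  10  16  19 153  55  26  18  19  50 149 142 103]
 [ 71  70  85  61 113  77  11  20  24 122  70  23  23  21  46 200 195 184]
 [ 68  71  86  62  98  78  19  30  26 123  76  25  22  24  47 189 182 181]
 [ 69  68  82  53 105  63  72  28  19 124  82  22  25  28  48 190 187 180]
 [ 72  69  91  77  94  81 234  92  33 118  83  31  21  39  46 164 184 186]
 [ 68  68  87 204 100  73 108  61 213 117  85  26  21  64 117  66  83 191]
 [ 72  69  81 204 117  91  32 209 207 114  88  31 118 169 189  57  75 176]
 [ 71  70  82 189 200 194 166 191 203 106  80 184 197  77  87  59  75 154]
 [ 69  70  77 161 172 180 185 177 183 192 142 192 186  74  62  65  77 185]
 [ 70  68  87 155 180 181 173 186 184 179 184 186 186  80  63  79  87 183]
 [ 63 125 143 146 176 188 182 185 180 185 182 179 187  80  61  67  79 188]]
```

>>> {"method": "step_arm", "body": {
  "moves": [
    {"rx": 0,"ry": 0,"rz": 0,"dx": 0,"dy": -2.5,"dz": -11,"gripper": -1},
    {"rx": 0,"ry": 0,"rz": 0,"dx": 0,"dy": -3,"dz": -10.7,"gripper": -1},
    {"rx": 0,"ry": 0,"rz": 0,"dx": 0,"dy": -8,"dz": -21,"gripper": -1},
    {"rx": 0,"ry": 0,"rz": 0,"dx": 0,"dy": -10.3,"dz": -19.8,"gripper": -1},
    {"rx": 0,"ry": 0,"rz": 0,"dx": 0,"dy": -12.5,"dz": -18.5,"gripper": -1},
    {"rx": 0,"ry": 0,"rz": 0,"dx": 0,"dy": -14.5,"dz": -17,"gripper": -1},
    {"rx": 0,"ry": 0,"rz": 0,"dx": 0,"dy": 0,"dz": 0,"gripper": -1}
  ],
  "grip_force": 50
}}

```text
clock: 9.02
tcp_pos: [0.4412, -0.2219, 0.223]
orientation: [0.841, -3.024, -0.007]
contact_force: [-6.6, 5.0, 7.8]
grip_width: 0.0114
gripper_force: 49.4
```

>>> {"method": "step_arm", "body": {
  "moves": [
    {"rx": 0,"ry": 0,"rz": 0,"dx": 0,"dy": -16.5,"dz": -15,"gripper": -1},
    {"rx": 0,"ry": 0,"rz": 0,"dx": 0,"dy": -18,"dz": -13,"gripper": -1},
    {"rx": 0,"ry": 0,"rz": 0,"dx": 0,"dy": -19.5,"dz": -11,"gripper": -1},
    {"rx": 0,"ry": 0,"rz": 0,"dx": 0,"dy": -20.5,"dz": -8.5,"gripper": -1},
    {"rx": 0,"ry": 0,"rz": 0,"dx": 0,"dy": -21.5,"dz": -6,"gripper": -1},
    {"rx": 0,"ry": 0,"rz": 0,"dx": 0,"dy": -22,"dz": -3.5,"gripper": -1},
    {"rx": 0,"ry": 0,"rz": 0,"dx": 0,"dy": 0,"dz": 0,"gripper": -1}
  ],
  "grip_force": 50
}}

```text
clock: 9.9
tcp_pos: [0.5022, -0.3267, 0.2803]
orientation: [0.837, -3.026, 0.002]
contact_force: [-6.4, -3.8, 8.6]
grip_width: 0.0115
gripper_force: 53.7
```

>>> {"method": "step_arm", "body": {
  "moves": [
    {"rx": 0,"ry": 0,"rz": 0,"dx": 0,"dy": -22,"dz": -1,"gripper": -1},
    {"rx": 0,"ry": 0,"rz": 0,"dx": 0,"dy": -22,"dz": 1.5,"gripper": -1},
    {"rx": 0,"ry": 0,"rz": 0,"dx": 0,"dy": -22,"dz": 4,"gripper": -1},
    {"rx": 0,"ry": 0,"rz": 0,"dx": 0,"dy": -21.5,"dz": 6.5,"gripper": -1},
    {"rx": 0,"ry": 0,"rz": 0,"dx": 0,"dy": -20,"dz": 9,"gripper": -1},
    {"rx": 0,"ry": 0,"rz": 0,"dx": 0,"dy": 0,"dz": 0,"gripper": -1}
  ],
  "grip_force": 50
}}

```text
clock: 10.65
tcp_pos: [0.5559, -0.4191, 0.2575]
orientation: [0.835, -3.022, -0.0]
contact_force: [-5.3, -5.9, -1.3]
grip_width: 0.0111
gripper_force: 56.3
```

```bash
python3 - <<'E'
from h import *
p=np.load("rack.npy");o=r.get_obs();print(o["joints"].round(2),o["contact_force"])
ex=np.array([np.cos(p[2]),np.sin(p[2]),0]);ey=np.array([-ex[1],ex[0],0])
d=o["tcp_pos"]+[0,0,.033]-w(p,(0,-.092,.123))[0];print(d@ex,d@ey,d[2],np.arctan2(d[2],d@ey))
E
```

```text
[ 0.22  0.52  0.51  1.47 -0.26  1.22  2.87] [-5.30741418 -5.88327229 -1.34451703]
-0.040501272829040584 -0.08740651270976645 0.16748056236494335 2.051802572944297
```

>>> {"method": "step_arm", "body": {
  "moves": [
    {"rx": 0,"ry": 0,"rz": 0,"dx": 0,"dy": 0,"dz": 0,"gripper": -0.2},
    {"rx": 0,"ry": 0,"rz": 0,"dx": 0,"dy": 0,"dz": 0,"gripper": -0.2},
    {"rx": 0,"ry": 0,"rz": 0,"dx": 0,"dy": 0,"dz": -20,"gripper": -0.2},
    {"rx": 0,"ry": 0,"rz": 0,"dx": 0,"dy": 0,"dz": -50,"gripper": -0.2},
    {"rx": 0,"ry": 0,"rz": 0,"dx": 0,"dy": 0,"dz": -20,"gripper": -0.2},
    {"rx": 0,"ry": 0,"rz": 0,"dx": 0,"dy": 0,"dz": 0,"gripper": -0.2}
  ]
}}

```text
clock: 11.4
tcp_pos: [0.5603, -0.4166, 0.353]
orientation: [-0.843, 3.022, -0.006]
contact_force: [0.2, -1.1, -0.0]
grip_width: 0.0339
gripper_force: 0.0
```

```bash
python3 - <<'E'
from h import *
print(r.get_obs()["grip_width"])
plan([.516,.216,.20],-.135+np.pi/2)
E
```

```text
0.03394709584235492
turn deg [-0.22  0.25 38.91] shift mm [129.1 620.9 153. ] | from [ 0.5603 -0.4166  0.353 ] t 11.4
```

>>> {"method": "step_arm", "body": {
  "moves": [
    {"rx": 0,"ry": 0,"rz": 9.7,"dx": 0,"dy": 10,"dz": 0,"gripper": -0.2},
    {"rx": 0,"ry": 0,"rz": 9.7,"dx": 0,"dy": 20,"dz": 0,"gripper": -0.2},
    {"rx": 0,"ry": 0,"rz": 9.7,"dx": 0,"dy": 20,"dz": 0,"gripper": -0.2},
    {"rx": -0.2,"ry": 0.2,"rz": 9.8,"dx": 0,"dy": 20,"dz": 0,"gripper": -0.2},
    {"rx": 0,"ry": 0,"rz": 0,"dx": 10,"dy": 55,"dz": 0,"gripper": -0.2},
    {"rx": 0,"ry": 0,"rz": 0,"dx": 10,"dy": 55,"dz": 0,"gripper": -0.2},
    {"rx": 0,"ry": 0,"rz": 0,"dx": 10,"dy": 55,"dz": 0,"gripper": -0.2},
    {"rx": 0,"ry": 0,"rz": 0,"dx": 10,"dy": 55,"dz": 0,"gripper": -0.2},
    {"rx": 0,"ry": 0,"rz": 0,"dx": 10,"dy": 55,"dz": 0,"gripper": -0.2},
    {"rx": 0,"ry": 0,"rz": 0,"dx": 10,"dy": 55,"dz": 0,"gripper": -0.2},
    {"rx": 0,"ry": 0,"rz": 0,"dx": 10,"dy": 55,"dz": 0,"gripper": -0.2},
    {"rx": 0,"ry": 0,"rz": 0,"dx": 10,"dy": 55,"dz": 20,"gripper": -0.2},
    {"rx": 0,"ry": 0,"rz": 0,"dx": 10,"dy": 50,"dz": 30,"gripper": -0.2},
    {"rx": 0,"ry": 0,"rz": 0,"dx": 8,"dy": 40,"dz": 40,"gripper": -0.2},
    {"rx": 0,"ry": 0,"rz": 0,"dx": 8,"dy": 16,"dz": 50,"gripper": -0.2},
    {"rx": 0,"ry": 0,"rz": 0,"dx": 0,"dy": 0,"dz": 0,"gripper": -0.2},
    {"rx": 0,"ry": 0,"rz": 0,"dx": 0,"dy": 0,"dz": 0,"gripper": -0.2}
  ]
}}

```text
clock: 13.52
tcp_pos: [0.5113, 0.2055, 0.213]
orientation: [-0.214, -3.132, -0.006]
contact_force: [1.0, -0.1, 0.9]
grip_width: 0.0341
gripper_force: 0.0
```

```bash
python3 - <<'E'
from h import *
T=plan([.516,.216,.073],-.135+np.pi/2)
im,c=wshot("w6");o=r.get_obs();print(o["joints"].round(2))
# predicted top edge ends of wide at z=.112
for q in([.516,.216,-.135],[.521,.217,-.146]):print(wproj(c,w(q,[(-.05,0,.112),(.05,0,.112)])).round(0).tolist())
g=cv2.cvtColor(im,cv2.COLOR_BGR2GRAY);print(g[120:300:6,250:400:6])
E
```

```text
turn deg [ 0.2  -0.14 -0.1 ] shift mm [ -3.2  11.  140. ] | from [0.5113 0.2055 0.213 ] t 13.53
[-0.8   0.28  0.37  1.88 -0.13  1.    1.06]
[[334.0, 170.0], [333.0, 301.0]]
[[337.0, 177.0], [334.0, 307.0]]
[[131 108 140 210 222 156 124 165 205 219 208 205 213 196 211 221 220 220
  218 198 186 203 198 211 219]
 [204 217 181 213 213 205 204 201 195 211 200 212 207 216 220 219 221 210
  209 203 210 201 213 206 207]
 [131 128 178 222 190 199 205 193 212 205 212 210 221 220 221 219 199 200
  208 212 215 215 204 193 187]
 [ 73 109 133 200 202 208 205 214 198 206 215 213 219 220 219 220 192 195
  203 211 224 213 202 203 209]
 [ 82 114 130 145 202 173 206 201 190 214 131 187 222 214 204 203 221 222
  201 222 216 207 207 213 207]
 [119 123  85  71  60 140 213 199 223 218 170 213 208 209 204 212 209 223
  218 209 210 208 206 213 215]
 [179 182 140  61  63  99 218 219 220 219 220 218 213 217 219 217 214 213
  210 206 196 204 156 178 203]
 [138 181 144  62  63  92 224 223 225 213 209 202 201 200  90 121 217 217
  216 215 206 179 202 213 206]
 [129 182 143  63  64 115 223 222 222 215 216 209 208 
[... 1556 characters left out ...]
58 158 157 213 215 156 171 172 215 215
  215 213 129 121 124 185 216]
 [151 108 111  64  67  71 152 154 154 155 155 153 215 161 169 169 217 217
  217 211 120 112 124 131 227]
 [204 110 110  65  66 124 191 139 162 204 173 188 180 193 172 166 154 151
  152 135 123 124 129 128 212]
 [191 109 112  63  66 217 179 109 107 189 200 197 209 183 167 163 139 131
  117 136 136 139 128 163 191]
 [210 107 109  67  67 211 213 137 121 119 206 215 215 187 168 160 128 120
  128 141 210 199 194 122 225]
 [223 112 115  67  70 214 203 203 132 131 129 216 217 191 168 157 115 128
  129 170 195 199 132 129 220]
 [223 118 111  96  84 135 198 189 195 123 117 215 217 127 122 116 127 127
  140  58 121 121 201 142 181]]
```

```bash
python3 - <<'E'
from h import *
im=cv2.imread("pics/w6.png");c=dict(np.load("pics/w6.npz"));g=cv2.cvtColor(im,cv2.COLOR_BGR2GRAY)
for rr in list(range(156,180,2))+list(range(278,304,2)):print(rr,g[rr,322:362:2])
print(wback(c,(341,172),.112),wback(c,(341,291),.112))
E
```

```text
156 [213 215 218 217 216 216 219 217 216 217 216 216 214 214 213 213 211 210
 210 210]
158 [213 213 215 212 182 154 155 156 182 216 222 222 220 220 220 221 221 222
 221 221]
160 [207 206 206 206 130  89  92  91 101 180 217 218 217 219 218 220 218 220
 219 219]
162 [201 202 203 200 123  86  90  89  88 121 203 215 217 216 217 217 215 216
 216 217]
164 [203 204 204 203 125  81  91  89  88  93 147 208 215 214 216 215 216 215
 216 216]
166 [206 207 207 205 128  77  87  88  89  91 102 186 216 216 216 217 217 218
 218 218]
168 [208 209 210 205 123  76  92 104 103 104 103 123 206 219 219 219 219 219
 220 220]
170 [207 205 208 206 117  76 125 166 164 167 166 160 176 218 217 218 219 218
 219 219]
172 [203 204 204 186  97  76 131 184 179 181 185 181 165 215 215 215 217 215
 217 217]
174 [198 198 198 178  97  75 135 183 187 185 187 179 164 210 212 213 213 212
 214 214]
176 [200 199 200 180  92  77 137 182 186 184 184 180 160 210 212 212 212 213
 212 212]
178 [198 197 197 177  90  82 136 183 188 187 185 177 172 210 210 210 212 212
 213 213]
278 [219 213 207 191  94 161 169 170 167 160 123 133 132
[... 444 characters left out ...]
128 129 130
 129 129]
290 [221 219 207 149 108 162 169 169 166 156 127 115 114 124 128 131 127 127
 127 137]
292 [218 217 172 130 106 156 150 149 146 142 125 119 122 127 128 128 129 129
 129 173]
294 [217 188 135 127 103 124 122 117 120 116 120 122 127 129 128 127 129 130
 140 181]
296 [181 140 130 130 104 118 118 119 120 113 121 125 130 128 129 127 129 129
 160 179]
298 [128 133 131 130 119 113 115 114 116 113 120 129 129 128 126 125 127 139
 188 182]
300 [126 130 127 126 124 123 122 119 117 126 125 128 128 127 126 126 129 160
 199 183]
302 [124 124 122 121 120 121 121 117 123 128 126 125 126 126 129 134 170 197
 200 183]
[0.46826819 0.22728464 0.112     ] [0.55786185 0.21636279 0.112     ]
```

```bash
python3 - <<'E'
from h import *
c=dict(np.load("pics/w6.npz"))
A,B=wback(c,(340,169),.094),wback(c,(336.5,292.5),.094);print(A,B,np.linalg.norm(A-B),np.arctan2(*(B-A)[[1,0]]))
plan([*((A+B)/2)[:2],.078],-.135+np.pi/2)
# fingers now: dark columns at row 330..
g=cv2.cvtColor(cv2.imread("pics/w6.png"),cv2.COLOR_BGR2GRAY)
for rr in range(310,370,12):print(rr,g[rr,240:400:5])
E
```

```text
[0.46811947 0.2275814  0.094     ] [0.56712265 0.21253965 0.094     ] 0.10013932032147949 -0.1507789124695031
turn deg [ 0.26 -0.07 -0.14] shift mm [ -3.7  15.2 135.6] | from [0.5119 0.2055 0.2136] t 13.57
310 [199  57  56  56  96  96  78  55  92 212 204 205 211 206 111 111 120 126
 125 150 184 134 142 208 206  53  65 120 119  88  59  57]
322 [ 58  53  51  93  97  94  54  49  57 133 203 212 211 208 222 133 224 223
 224 212 220 224 222 201 138  52  53 102 119 119  62  55]
334 [ 50  52  74 127 131  69  52  49  58 136 137 223 225 224 223 222 221 220
 222 203 199 208 198 200 167  51  52  67 185 170  92  51]
346 [ 58  50  53  44  50  57  55  50 173 221 224 224 224 224 224 219 204 205
 195 203 207 205 200 208 200  52  50  66  52  55  55  56]
358 [ 45  49  50  50  51  48  62  51 222 222 222 222 222 208 199 209 209 203
 205 210 206 212 204 201 202  81  51  56  51  49  48  46]
```

>>> {"method": "step_arm", "body": {
  "moves": [
    {"rx": 0,"ry": 0,"rz": 0.8,"dx": -4,"dy": 15,"dz": 0,"gripper": -0.2},
    {"rx": 0,"ry": 0,"rz": 0,"dx": 0,"dy": 0,"dz": 30,"gripper": -0.2},
    {"rx": 0,"ry": 0,"rz": 0,"dx": 0,"dy": 0,"dz": 30,"gripper": -0.2},
    {"rx": 0,"ry": 0,"rz": 0,"dx": 0,"dy": 0,"dz": 25,"gripper": -0.2},
    {"rx": 0,"ry": 0,"rz": 0,"dx": 0,"dy": 0,"dz": 25,"gripper": -0.2},
    {"rx": 0,"ry": 0,"rz": 0,"dx": 0,"dy": 0,"dz": 25,"gripper": -0.2},
    {"rx": 0,"ry": 0,"rz": 0,"dx": 0,"dy": 0,"dz": 0,"gripper": -0.2},
    {"rx": 0,"ry": 0,"rz": 0,"dx": 0,"dy": 0,"dz": 0,"gripper": -1},
    {"rx": 0,"ry": 0,"rz": 0,"dx": 0,"dy": 0,"dz": 0,"gripper": -1},
    {"rx": 0,"ry": 0,"rz": 0,"dx": 0,"dy": 0,"dz": 0,"gripper": -1},
    {"rx": 0,"ry": 0,"rz": 0,"dx": 0,"dy": 0,"dz": 0,"gripper": -1}
  ],
  "grip_force": 40
}}

```text
clock: 14.95
tcp_pos: [0.5169, 0.2205, 0.0781]
orientation: [-0.236, -3.131, -0.006]
contact_force: [-0.7, -2.6, 5.7]
grip_width: 0.008
gripper_force: 38.9
```

>>> {"method": "step_arm", "body": {
  "moves": [
    {"rx": 0,"ry": 0,"rz": 0,"dx": 0,"dy": 0,"dz": -20,"gripper": -1},
    {"rx": 0,"ry": 0,"rz": 0,"dx": 0,"dy": 0,"dz": -40,"gripper": -1},
    {"rx": 0,"ry": 0,"rz": 0,"dx": 0,"dy": 0,"dz": -50,"gripper": -1},
    {"rx": 0,"ry": 0,"rz": 0,"dx": 0,"dy": 0,"dz": -50,"gripper": -1},
    {"rx": 0,"ry": 0,"rz": 0,"dx": 0,"dy": 0,"dz": -12,"gripper": -1},
    {"rx": 0,"ry": 0,"rz": 0,"dx": 0,"dy": 0,"dz": 0,"gripper": -1}
  ]
}}

```text
clock: 15.7
tcp_pos: [0.5164, 0.2209, 0.249]
orientation: [-0.234, -3.13, -0.007]
contact_force: [0.1, 0.8, -3.1]
grip_width: 0.0078
gripper_force: 39.8
```

```bash
python3 - <<'E'
from h import *
im,c=wshot("w7");o=r.get_obs();g=cv2.cvtColor(im,cv2.COLOR_BGR2GRAY)
print(o["grip_width"],o["tcp_pos"],o["joints"].round(2),o["contact_force"])
for rr in range(90,330,6):print(rr,g[rr,290:352:3])
cv2.imwrite("pics/s7.png",r.grab_frame("scene"))
p=np.load("rack.npy");plan(w(p,(0,.008,.25))[0],p[2]+np.pi/2)
E
```

```text
0.008355803671846908 [0.51559436 0.22060282 0.24759272] [-0.83  0.27  0.38  1.82 -0.12  1.08  1.02] [-0.36947741 -0.12976723 -2.38210881]
90 [ 99 108 112 105  99  97  92  96  95 103 107 110 118 113 115 121 131 180
 231 232 232]
96 [102 102 102 106 103 104 102 103 107 112 123 160 195 223 230 232 232 232
 230 226 226]
102 [ 90  90  95 105 127 169 213 228 231 229 223 222 210 217 221 221 225 227
 228 226 227]
108 [209 226 230 229 223 212 207 211 221 214 209 208 222 223 227 227 228 227
 225 226 226]
114 [204 217 220 212 213 213 216 208 204 204 219 225 228 227 225 227 226 226
 223 207 213]
120 [223 206 200 216 220 217 214 210 222 227 227 226 226 227 227 225 201 208
 208 211 210]
126 [209 211 223 215 206 212 224 225 226 226 224 225 226 216 205 215 205 209
 210 215 215]
132 [215 214 213 219 226 226 227 226 226 227 227 226 218 203 205 209 211 217
 215 213 219]
138 [215 192 137 161 220 226 227 227 221 197 214 222 227 226 225 212 215 207
 227 226 222]
144 [212 182 154 210 224 225 214 206 212 200 212 211 214 226 228 230 228 223
 220 217 219]
150 [221 222 216 216 216 213 214 213 211 211 214 213 2
[... 2076 characters left out ...]
167 169 168 165 167 164 124 143 184 210
 208 227 229]
294 [218 216 133 123 125 124  76 151 167 168 168 167 165 161 111 101 124 123
 124 185 223]
300 [218 201 124 125 122 120  71 148 166 167 165 166 167 160 108  86 121 124
 124 143 201]
306 [ 51 107 123 123 123 114  65 148 167 166 167 164 164 160  92  73 123 124
 124 123  66]
312 [ 58 116 124 126 123 104  54 144 166 165 165 165 165 156  82  65 120 123
 123 122  91]
318 [ 72 121 123 124 122  89  56 124 166 164 166 164 163 157  68  54 122 123
 124 120 114]
324 [ 90 123 120 122 121  73  52 101 162 163 163 164 162 156  65  48 109 122
 122 124 121]
turn deg [  0.2   -0.31 -39.37] shift mm [ 252.3 -382.6   -3.1] | from [0.5153 0.2204 0.2469] t 15.8
```

>>> {"method": "step_arm", "body": {
  "moves": [
    {"rx": 0,"ry": 0,"rz": -9.9,"dx": 0,"dy": 0,"dz": 0,"gripper": -1},
    {"rx": 0,"ry": 0,"rz": -9.9,"dx": 0,"dy": 0,"dz": 0,"gripper": -1},
    {"rx": 0,"ry": 0,"rz": -9.9,"dx": 0,"dy": 0,"dz": 0,"gripper": -1},
    {"rx": 0.2,"ry": -0.3,"rz": -9.7,"dx": 0,"dy": 0,"dz": 0,"gripper": -1},
    {"rx": 0,"ry": 0,"rz": 0,"dx": 28,"dy": -42.5,"dz": 0,"gripper": -1},
    {"rx": 0,"ry": 0,"rz": 0,"dx": 28,"dy": -42.5,"dz": 0,"gripper": -1},
    {"rx": 0,"ry": 0,"rz": 0,"dx": 28,"dy": -42.5,"dz": 0,"gripper": -1},
    {"rx": 0,"ry": 0,"rz": 0,"dx": 28,"dy": -42.5,"dz": 0,"gripper": -1},
    {"rx": 0,"ry": 0,"rz": 0,"dx": 28,"dy": -42.5,"dz": 0,"gripper": -1},
    {"rx": 0,"ry": 0,"rz": 0,"dx": 28,"dy": -42.5,"dz": 0,"gripper": -1},
    {"rx": 0,"ry": 0,"rz": 0,"dx": 28,"dy": -42.5,"dz": 0,"gripper": -1},
    {"rx": 0,"ry": 0,"rz": 0,"dx": 28,"dy": -42.5,"dz": 0,"gripper": -1},
    {"rx": 0,"ry": 0,"rz": 0,"dx": 28,"dy": -42.5,"dz": 0,"gripper": -1},
    {"rx": 0,"ry": 0,"rz": 0,"dx": 0,"dy": 0,"dz": 0,"gripper": -1},
    {"rx": 0,"ry": 0,"rz": 0,"dx": 0,"dy": 0,"dz": 0,"gripper": -1}
  ]
}}

```text
clock: 17.68
tcp_pos: [0.4954, -0.2361, 0.2456]
orientation: [-0.835, 3.028, 0.006]
contact_force: [-0.2, -0.3, -2.3]
grip_width: 0.0079
gripper_force: 39.7
```

```bash
python3 - <<'E'
from h import *
o=r.get_obs();p=np.load("rack.npy");print(o["joints"].round(2),o["grip_width"])
plan(w(p,(0,.008,.17))[0],p[2]+np.pi/2,o)
T=R.from_rotvec(o["orientation"]).as_matrix();X=o["tcp_pos"]
im,c=wshot("w8")
s=r.grab_frame("scene");t=r.grab_frame("top");cv2.imwrite("pics/s8.png",s);cv2.imwrite("pics/t8.png",t)
# predicted plate outline in scene for plate top at tool z=-.034
for zt in(-.034,-.0):
  P=[X+T@[sx*.05,0,z] for sx,z in((1,zt),(-1,zt),(-1,zt+.1),(1,zt+.1))];print(zt,proj("scene",P).round(1).tolist())
# copper/grey segmentation in scene around
hsv=cv2.cvtColor(s,cv2.COLOR_BGR2HSV);m=((hsv[...,0]<14)&(hsv[...,1]>110)&(hsv[...,2]>60)).astype(np.uint8);m[:, :300]=0;m[:, 430:]=0;m[:200]=0;m[400:]=0
n,l,st,ce=cv2.connectedComponentsWithStats(m);print([(st[i].tolist(),ce[i].round(0).tolist()) for i in range(1,n) if st[i,4]>30])
E
```

```text
[-0.12  0.26  0.55  1.85 -0.16  1.07  2.6 ] 0.007906165968499815
turn deg [ 0.19  0.11 -0.  ] shift mm [ 1.3 -0.8 75.6] | from [ 0.4954 -0.2361  0.2456] t 17.68
-0.034 [[357.1, 243.9], [373.7, 221.1], [371.3, 266.3], [355.3, 291.3]]
-0.0 [[356.5, 260.5], [372.9, 236.9], [370.6, 280.8], [354.7, 306.5]]
[([360, 241, 14, 44, 198], [366.0, 262.0]), ([384, 247, 11, 9, 49], [389.0, 251.0]), ([378, 261, 15, 10, 82], [386.0, 266.0]), ([382, 319, 12, 30, 87], [387.0, 333.0])]
```

>>> {"method": "step_arm", "body": {
  "moves": [
    {"rx": 0.2,"ry": 0.1,"rz": 0,"dx": 1.3,"dy": -0.8,"dz": 25,"gripper": -1},
    {"rx": 0,"ry": 0,"rz": 0,"dx": 0,"dy": 0,"dz": 35,"gripper": -1},
    {"rx": 0,"ry": 0,"rz": 0,"dx": 0,"dy": 0,"dz": 35,"gripper": -1},
    {"rx": 0,"ry": 0,"rz": 0,"dx": 0,"dy": 0,"dz": 8,"gripper": -1},
    {"rx": 0,"ry": 0,"rz": 0,"dx": 0,"dy": 0,"dz": 0,"gripper": -1}
  ]
}}

```text
clock: 18.45
tcp_pos: [0.4961, -0.2378, 0.1445]
orientation: [-0.836, 3.026, -0.003]
contact_force: [-0.5, 0.1, -1.6]
grip_width: 0.0079
gripper_force: 39.7
```

```bash
python3 - <<'E'
from h import *
o=r.get_obs();p=np.load("rack.npy");print(o["tcp_pos"],o["contact_force"])
T=R.from_rotvec(o["orientation"]).as_matrix();X=o["tcp_pos"]
im,c=wshot("w9");s=r.grab_frame("scene");cv2.imwrite("pics/s9.png",s)
a=cv2.resize(s[235:370,305:425],None,fx=4.4,fy=4.4,interpolation=cv2.INTER_CUBIC)
w_=im[80:330,180:430]
m=np.zeros((600,800,3),np.uint8);m[:594,:528]=a[:600];m[:272,528:]=cv2.resize(w_,(272,272))
g=cv2.resize(im[100:300,285:355],None,fx=1.55,fy=1.55,interpolation=cv2.INTER_CUBIC);m[280:280+g.shape[0],540:540+g.shape[1]]=g
cv2.imwrite("pics/m3.png",m)
P=[X+T@[sx*.05,0,z] for sx,z in((1,-.034),(-1,-.034),(-1,.066),(1,.066))];print("plate",((proj("scene",P)-[305,235])*4.4).round(0).tolist())
print("slot top inner",((proj("scene",w(p,[(-.0515,.008,.064),(.0515,.008,.064)]))-[305,235])*4.4).round(0).tolist())
f=lambda Q:((wproj(c,Q)-[180,80])*1.088+[528,0]).round(0).tolist()
print("w plate",f(P),"slot",f(w(p,[(-.0515,.008,.064),(.0515,.008,.064),(-.066,.008,.064),(-.066,-.006,.064),(-.066,.022,.064)])),"loaded top",f(w(p,[(-.05,-.042,.114),(.05,-.042,.114)])))
E
```

```text
[ 0.49608313 -0.23776001  0.1444708 ] [-0.52056241  0.10943928 -1.59768718]
plate [[225.0, 251.0], [295.0, 141.0], [287.0, 324.0], [219.0, 443.0]]
slot top inner [[213.0, 472.0], [284.0, 349.0]]
w plate [[678.0, 133.0], [679.0, 373.0], [679.0, 259.0], [679.0, 98.0]] slot [[681.0, 90.0], [681.0, 249.0], [682.0, 66.0], [657.0, 66.0], [706.0, 66.0]] loaded top [[576.0, 105.0], [591.0, 287.0]]
```

View pics/m3.png

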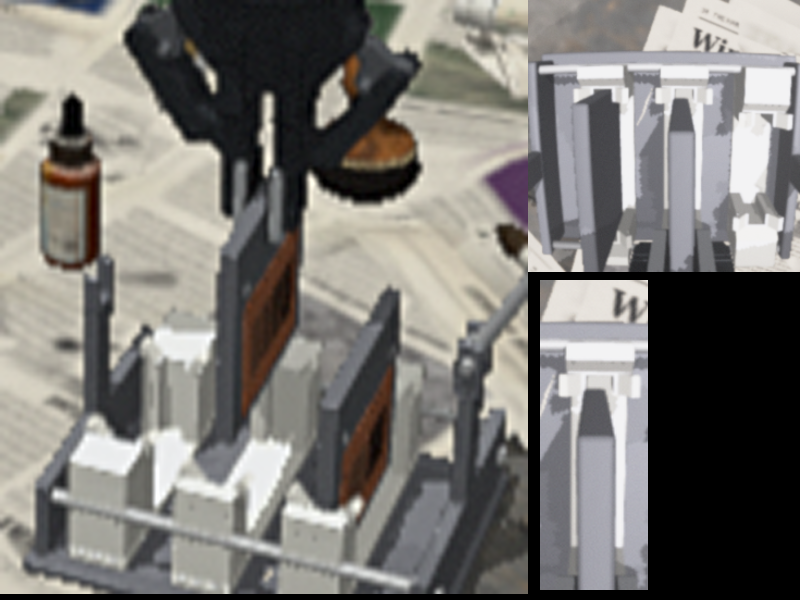

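>>> {"method": "step_arm", "body": {
  "moves": [
    {"rx": 0,"ry": 0,"rz": 0,"dx": 0,"dy": 0.7,"dz": 8,"gripper": -1},
    {"rx": 0,"ry": 0,"rz": 0,"dx": 0,"dy": 0,"dz": 8,"gripper": -1},
    {"rx": 0,"ry": 0,"rz": 0,"dx": 0,"dy": 0,"dz": 4,"gripper": -1},
    {"rx": 0,"ry": 0,"rz": 0,"dx": 0,"dy": 0,"dz": 4,"gripper": -1}
  ]
}}

```text
clock: 19.05
tcp_pos: [0.4954, -0.2377, 0.1199]
orientation: [-0.834, 3.026, -0.003]
contact_force: [-0.8, 0.6, -1.5]
grip_width: 0.0083
gripper_force: 39.7
```

>>> {"method": "step_arm", "body": {
  "moves": [
    {"rx": 0,"ry": 0,"rz": 0,"dx": 0,"dy": 0,"dz": 5,"gripper": -1},
    {"rx": 0,"ry": 0,"rz": 0,"dx": 0,"dy": 0,"dz": 5,"gripper": -1},
    {"rx": 0,"ry": 0,"rz": 0,"dx": 0,"dy": 0,"dz": 5,"gripper": -1}
  ]
}}

```text
clock: 19.42
tcp_pos: [0.4955, -0.2377, 0.1049]
orientation: [-0.835, 3.026, -0.003]
contact_force: [-0.2, -0.1, -2.9]
grip_width: 0.0079
gripper_force: 39.7
```

>>> {"method": "step_arm", "body": {
  "moves": [
    {"rx": 0,"ry": 0,"rz": 0,"dx": 0,"dy": 0,"dz": 5,"gripper": -1},
    {"rx": 0,"ry": 0,"rz": 0,"dx": 0,"dy": 0,"dz": 5,"gripper": -1},
    {"rx": 0,"ry": 0,"rz": 0,"dx": 0,"dy": 0,"dz": 5,"gripper": -1},
    {"rx": 0,"ry": 0,"rz": 0,"dx": 0,"dy": 0,"dz": 4,"gripper": -1}
  ]
}}

```text
clock: 19.92
tcp_pos: [0.4955, -0.2377, 0.0858]
orientation: [-0.835, 3.026, -0.003]
contact_force: [-0.7, -0.2, -2.9]
grip_width: 0.0081
gripper_force: 39.7
```

>>> {"method": "step_arm", "body": {
  "moves": [
    {"rx": 0,"ry": 0,"rz": 0,"dx": 0,"dy": 0,"dz": 3,"gripper": -1},
    {"rx": 0,"ry": 0,"rz": 0,"dx": 0,"dy": 0,"dz": 2,"gripper": -1},
    {"rx": 0,"ry": 0,"rz": 0,"dx": 0,"dy": 0,"dz": 1,"gripper": -1}
  ]
}}

```text
clock: 20.3
tcp_pos: [0.4959, -0.2377, 0.0804]
orientation: [-0.834, 3.025, -0.003]
contact_force: [0.2, 1.6, 3.2]
grip_width: 0.0079
gripper_force: 40.4
```

>>> {"method": "step_arm", "body": {
  "moves": [
    {"rx": 0,"ry": 0,"rz": 0,"dx": 0,"dy": 0,"dz": 0.5,"gripper": -1},
    {"rx": 0,"ry": 0,"rz": 0,"dx": 0,"dy": 0,"dz": 0,"gripper": -0.5},
    {"rx": 0,"ry": 0,"rz": 0,"dx": 0,"dy": 0,"dz": 0,"gripper": -0.5},
    {"rx": 0,"ry": 0,"rz": 0,"dx": 0,"dy": 0,"dz": -15,"gripper": -0.5},
    {"rx": 0,"ry": 0,"rz": 0,"dx": 0,"dy": 0,"dz": -40,"gripper": -0.5},
    {"rx": 0,"ry": 0,"rz": 0,"dx": 0,"dy": 0,"dz": -50,"gripper": -0.2},
    {"rx": 0,"ry": 0,"rz": 0,"dx": 0,"dy": 0,"dz": -20,"gripper": -0.2},
    {"rx": 0,"ry": 0,"rz": 0,"dx": 0,"dy": 0,"dz": 0,"gripper": -0.2}
  ]
}}

```text
clock: 21.3
tcp_pos: [0.4964, -0.2383, 0.2071]
orientation: [-0.833, 3.022, -0.006]
contact_force: [-0.8, 0.2, 0.2]
grip_width: 0.0341
gripper_force: 0.0
```

```bash
python3 - <<'E'
from h import *
plan([.504,.108,.20],-.150+np.pi/2)
im,c=wshot("w10");g=cv2.cvtColor(im,cv2.COLOR_BGR2GRAY)
p=np.load("rack.npy")
print(wproj(c,w(p,[(-.05,.008,.114),(.05,.008,.114),(-.05,-.042,.114),(.05,-.042,.114)])).round(0).tolist())
for rr in range(130,290,10):print(rr,g[rr,230:350:4])
E
```

```text
turn deg [-0.2   0.42 39.42] shift mm [ 44.2 343.5   7.1] | from [ 0.4964 -0.2383  0.2071] t 21.3
[[322.0, 163.0], [322.0, 299.0], [249.0, 164.0], [256.0, 298.0]]
130 [166 166 166 167 167 166 168 168 167 169 170 168 169 171 172 173 173 172
 171 173 172 173 171 172 171 174 174 175 182 184]
140 [219 216 213 212 233 241 241 241 241 241 241 241 240 154 186 191 190 188
 191 174 241 241 241 241 241 241 241 241 215 211]
150 [119 117 129 134 153 177 179 179 177 177 178 177 175 121 129 127 127 126
 112 123 179 181 178 178 179 179 179 179 140 127]
160 [162 164 165 186 232 205  97  82  79  69 119 214 220 236 166 167 169 201
 123 238 222 228  89  87  92 199 220 214 240 180]
170 [162 162 163 162 141 165 169  82  65  71  69  75 213 236 174 169 215 133
 113 112 199 213 165 171 170 211 238 219 171 175]
180 [162 161 162 162 151 161 169  88  69  71  68  76 240 241 177 189 167 166
 167 113 202 203 166 170 168 237 241 223 172 177]
190 [170 162 162 161 141 160 165  89  70  71  71  79 241 241 195 166 169 168
 117 113 203 197 164 169 165 240 241 220 178 182]
200 [171 172 173 172 157 161 166 103  72  68  73
[... 394 characters left out ...]
215 176 172 172
 121 111 197 207 169 168 159 240 241 188 174 173]
240 [163 168 166 170 162 155 161 141  70  71  74  76 238 241 211 171 170 168
 119 107 195 206 170 176 169 240 240 176 172 173]
250 [147 166 168 166 165 163 171 157  72  70  73  74 153 151 141 172 172 168
 128 109 126 124 169 173 165 150 155 169 169 148]
260 [123 155 157 154 157 157 168 165  69  72  68 137 153 143 142 154 156 132
 107 111 124 122 165 171 163 151 156 156 157 155]
270 [107 115 117 114 130 169 163 166  66  65 120 235 213 240 133 118 119 116
 131 201 169 197 133 120 116 230 213 233 188 139]
280 [100  95  97 223 224 175 116 119  72  92 185 189 184 144 185 194 158 137
 147 175 184 179 117 120 114 182 182 198 182 174]
```

>>> {"method": "step_arm", "body": {
  "moves": [
    {"rx": 0,"ry": 0,"rz": 9.9,"dx": 0,"dy": 0,"dz": -5,"gripper": -0.2},
    {"rx": 0,"ry": 0,"rz": 9.9,"dx": 0,"dy": 0,"dz": 0,"gripper": -0.2},
    {"rx": 0,"ry": 0,"rz": 9.8,"dx": 0,"dy": 0,"dz": 0,"gripper": -0.2},
    {"rx": -0.2,"ry": 0.4,"rz": 9.8,"dx": 0,"dy": 0,"dz": 0,"gripper": -0.2},
    {"rx": 0,"ry": 0,"rz": 0,"dx": 6.5,"dy": 49,"dz": 0,"gripper": -0.2},
    {"rx": 0,"ry": 0,"rz": 0,"dx": 6.5,"dy": 49,"dz": 0,"gripper": -0.2},
    {"rx": 0,"ry": 0,"rz": 0,"dx": 6.5,"dy": 49,"dz": 0,"gripper": -0.2},
    {"rx": 0,"ry": 0,"rz": 0,"dx": 6.5,"dy": 49,"dz": 0,"gripper": -0.2},
    {"rx": 0,"ry": 0,"rz": 0,"dx": 6.5,"dy": 49,"dz": 0,"gripper": -0.2},
    {"rx": 0,"ry": 0,"rz": 0,"dx": 6.5,"dy": 49,"dz": 0,"gripper": -0.2},
    {"rx": 0,"ry": 0,"rz": 0,"dx": 5,"dy": 49,"dz": 0,"gripper": -0.2},
    {"rx": 0,"ry": 0,"rz": 0,"dx": 0,"dy": 0,"dz": 0,"gripper": -0.2},
    {"rx": 0,"ry": 0,"rz": 0,"dx": 0,"dy": 0,"dz": 0,"gripper": -0.2}
  ]
}}

```text
clock: 22.98
tcp_pos: [0.502, 0.1072, 0.2097]
orientation: [-0.234, -3.127, -0.001]
contact_force: [0.5, -0.6, 0.3]
grip_width: 0.0338
gripper_force: 0.0
```

```bash
python3 - <<'E'
from h import *
plan([.504,.108,.078],-.150+np.pi/2)
im,c=wshot("w11");g=cv2.cvtColor(im,cv2.COLOR_BGR2GRAY)
print(wproj(c,w([.504,.107,-.15],[(-.036,0,.112),(.036,0,.112)])).round(0).tolist())
for rr in list(range(170,202,3))+list(range(260,300,3)):print(rr,g[rr,296:350:2])
E
```

```text
turn deg [ 0.03 -0.31  0.02] shift mm [ -1.8   1.  131.7] | from [0.502  0.1072 0.2097] t 22.98
[[319.0, 189.0], [319.0, 285.0]]
170 [147 146 147 145 142 149 151 149 147 150 149 141 140 141 153 198 203 203
 204 205 201 202 201 202 200 202 204]
173 [150 140 140 139 144 143 144 142 141 149 126 105 103 109 134 164 202 217
 216 216 217 216 216 216 216 217 217]
176 [147 137 133 135 133 135 136 134 137 131  84  70  70  69  87 141 177 212
 212 210 212 212 212 212 212 211 212]
179 [150 140 138 136 138 135 137 138 136 126  80  68  70  69  81 137 180 213
 215 213 214 214 215 214 215 216 216]
182 [147 139 132 134 134 118  79  73  92 113  72  69  69  70  74 113 104  94
 117 189 209 208 208 210 209 209 210]
185 [143 138 135 137 129  88  73  73  71  86  70  69  71  71  76  80  68  86
  90 119 202 210 209 209 209 211 208]
188 [135 127 125 126 117 100 105 102  88  81  77  74  76  77  82  86  99 148
 165 148 182 204 203 205 205 205 205]
191 [129 126 126 125 113 101 103 102  96 100 118 120 119 118 119 105 127 163
 156 155 180 200 201 199 199 201 201]
194 [128 130 128 130 130 116 109 114 123 104 121 12
[... 1203 characters left out ...]
5 220 221]
284 [209 202 196 191 196 204 209 208 215 217 206 208 205 206 205 218 218 216
 207 210 195 190 207 218 221 221 222]
287 [202 205 199 189 186 207 199 200 199 204 220 224 223 222 223 222 222 221
 214 206 212 219 220 220 221 220 221]
290 [189 201 207 201 196 203 204 200 203 204 211 216 222 222 223 222 222 223
 222 221 220 222 221 222 222 221 221]
293 [191 194 203 205 206 202 194 196 202 206 210 205 211 220 222 222 223 222
 222 221 222 221 220 222 222 222 223]
296 [199 194 195 203 210 203 207 198 190 195 208 199 206 209 220 222 221 221
 222 222 221 222 222 222 222 221 213]
299 [205 199 189 195 193 191 200 200 196 196 207 212 214 214 209 218 224 225
 225 224 214 211 217 220 223 218 215]
```

```bash
python3 - <<'E'
from h import *
c=dict(np.load("pics/w11.npz"))
for z in(.112,.104,.098):
  A,B=wback(c,(320.5,189.3),z),wback(c,(319.5,282.5),z);print(z,((A+B)/2).round(4),np.linalg.norm(A-B).round(4),np.arctan2(*(B-A)[[1,0]]).round(3))
  plan([*((A+B)/2)[:2],.078],-.15+np.pi/2)
E
```

```text
0.112 [0.5029 0.1079 0.112 ] 0.0698 -0.16
turn deg [ 0.05 -0.29 -0.07] shift mm [ -0.5   1.4 132. ] | from [0.5022 0.1066 0.21  ] t 23.02
0.104 [0.5053 0.1075 0.104 ] 0.072 -0.16
turn deg [ 0.05 -0.29 -0.07] shift mm [ -2.8   1.4 132. ] | from [0.5022 0.1066 0.21  ] t 23.02
0.098 [0.507  0.1073 0.098 ] 0.0737 -0.16
turn deg [ 0.05 -0.29 -0.07] shift mm [ -4.6   1.4 132. ] | from [0.5022 0.1066 0.21  ] t 23.02
```

>>> {"method": "step_arm", "body": {
  "moves": [
    {"rx": 0,"ry": -0.3,"rz": 0.4,"dx": -2.5,"dy": 1.4,"dz": 0,"gripper": -0.2},
    {"rx": 0,"ry": 0,"rz": 0,"dx": 0,"dy": 0,"dz": 30,"gripper": -0.2},
    {"rx": 0,"ry": 0,"rz": 0,"dx": 0,"dy": 0,"dz": 30,"gripper": -0.2},
    {"rx": 0,"ry": 0,"rz": 0,"dx": 0,"dy": 0,"dz": 25,"gripper": -0.2},
    {"rx": 0,"ry": 0,"rz": 0,"dx": 0,"dy": 0,"dz": 25,"gripper": -0.2},
    {"rx": 0,"ry": 0,"rz": 0,"dx": 0,"dy": 0,"dz": 22,"gripper": -0.2},
    {"rx": 0,"ry": 0,"rz": 0,"dx": 0,"dy": 0,"dz": 0,"gripper": -0.2},
    {"rx": 0,"ry": 0,"rz": 0,"dx": 0,"dy": 0,"dz": 0,"gripper": -1},
    {"rx": 0,"ry": 0,"rz": 0,"dx": 0,"dy": 0,"dz": 0,"gripper": -1},
    {"rx": 0,"ry": 0,"rz": 0,"dx": 0,"dy": 0,"dz": 0,"gripper": -1},
    {"rx": 0,"ry": 0,"rz": 0,"dx": 0,"dy": 0,"dz": 0,"gripper": -1}
  ],
  "grip_force": 40
}}

```text
clock: 24.4
tcp_pos: [0.5064, 0.1088, 0.0797]
orientation: [0.246, 3.129, 0.004]
contact_force: [-0.8, -3.4, 7.2]
grip_width: 0.0082
gripper_force: 41.2
```

>>> {"method": "step_arm", "body": {
  "moves": [
    {"rx": 0,"ry": 0,"rz": 0,"dx": 0,"dy": 0,"dz": -20,"gripper": -1},
    {"rx": 0,"ry": 0,"rz": 0,"dx": 0,"dy": 0,"dz": -40,"gripper": -1},
    {"rx": 0,"ry": 0,"rz": 0,"dx": 0,"dy": 0,"dz": -50,"gripper": -1},
    {"rx": 0,"ry": 0,"rz": 0,"dx": 0,"dy": 0,"dz": -50,"gripper": -1},
    {"rx": 0,"ry": 0,"rz": 0,"dx": 0,"dy": 0,"dz": -12,"gripper": -1},
    {"rx": 0,"ry": 0,"rz": 0,"dx": 0,"dy": 0,"dz": 0,"gripper": -1}
  ]
}}

```text
clock: 25.15
tcp_pos: [0.5053, 0.1096, 0.2508]
orientation: [0.244, 3.13, 0.005]
contact_force: [-0.6, 0.5, -1.7]
grip_width: 0.0077
gripper_force: 39.8
```

```bash
python3 - <<'E'
from h import *
p=np.load("rack.npy");plan(w(p,(0,.058,.25))[0],p[2]+np.pi/2)
im,c=wshot("w12");o=r.get_obs();T=R.from_rotvec(o["orientation"]).as_matrix();g=cv2.cvtColor(im,cv2.COLOR_BGR2GRAY)
print(wproj(c,[o["tcp_pos"]+T@[.036,y,z] for y,z in((0,-.034),(0,.066),(.0045,-.034))]).round(1).tolist())
for rr in range(180,260,4):print(rr,g[rr,296:350:2])
# same check for wide
c=dict(np.load("pics/w9.npz"))
E
```

```text
turn deg [  0.16   0.17 -39.75] shift mm [ 186.9 -242.5    0.8] | from [0.5053 0.1096 0.2508] t 25.15
[[316.0, 241.8], [317.8, 192.3], [328.9, 241.8]]
180 [138 141 139 127 112 115 112 115 138 150 194 201 201 190 163 160 156 159
 199 202 202 203 202 200 201 196 191]
184 [131 136 140 137 134 132 134 133 138 162 191 201 202 207 201 153 148 152
 187 208 212 209 211 209 210 202 200]
188 [134 132 132 131 134 132 131 130 131 131 152 191 194 200 202 183 178 197
 206 207 205 208 206 207 206 200 196]
192 [131 130 130 129 131 128 129 128  96  73  76  80  86  86  86 150 202 204
 203 203 206 207 205 205 203 194 195]
196 [128 130 131 130 132 130 128 128  87  73  71  71  81  87  88 116 201 208
 210 209 210 210 208 208 208 198 198]
200 [143 139 144 144 143 145 143 135  84  70  72  72  78  77  81  97 196 217
 218 217 218 218 217 217 218 212 207]
204 [140 141 141 144 143 141 143 129  79  73  73  72  72  73  78  88 163 218
 217 216 217 217 218 217 216 209 207]
208 [153 155 159 157 158 159 158 130  77  72  71  74  71  73  80  84 127 211
 218 218 217 218 217 218 216 208 209]
212 [166 165 164 165 164 166 
[... 650 characters left out ...]
1 215 216]
236 [159 160 159 162 160 161 131  83  86  84  88  85  85  86  90  86  85  84
  94 155 188 205 219 218 215 212 208]
240 [148 148 149 149 149 149 121 105 114 118 118 119 118 117 117 120 120 115
 107 135 149 171 207 209 207 199 200]
244 [144 141 143 141 141 142 117 106 119 120 123 121 121 122 122 123 123 114
 104 130 145 146 158 198 204 197 194]
248 [152 154 154 156 155 153 122 105 118 122 122 121 120 121 124 120 123 117
 107 139 147 146 147 178 184 185 183]
252 [205 211 222 223 222 223 162 101 109 112 111 111 110 116 121 120 123 115
 125 189 204 200 193 203 195 198 202]
256 [201 191 198 222 223 221 156  99 107 110 111 114 108 110 113 110 117 114
 123 194 210 202 195 206 197 201 216]
```

>>> {"method": "step_arm", "body": {
  "moves": [
    {"rx": 0,"ry": 0,"rz": -10,"dx": 0,"dy": 0,"dz": 0,"gripper": -1},
    {"rx": 0,"ry": 0,"rz": -10,"dx": 0,"dy": 0,"dz": 0,"gripper": -1},
    {"rx": 0,"ry": 0,"rz": -10,"dx": 0,"dy": 0,"dz": 0,"gripper": -1},
    {"rx": 0.2,"ry": 0.2,"rz": -9.8,"dx": 0,"dy": 0,"dz": 0,"gripper": -1},
    {"rx": 0,"ry": 0,"rz": 0,"dx": 31,"dy": -40.5,"dz": 0,"gripper": -1},
    {"rx": 0,"ry": 0,"rz": 0,"dx": 31,"dy": -40.5,"dz": 0,"gripper": -1},
    {"rx": 0,"ry": 0,"rz": 0,"dx": 31,"dy": -40.5,"dz": 0,"gripper": -1},
    {"rx": 0,"ry": 0,"rz": 0,"dx": 31,"dy": -40.5,"dz": 0,"gripper": -1},
    {"rx": 0,"ry": 0,"rz": 0,"dx": 31,"dy": -40.5,"dz": 0,"gripper": -1},
    {"rx": 0,"ry": 0,"rz": 0,"dx": 30,"dy": -40,"dz": 0,"gripper": -1},
    {"rx": 0,"ry": 0,"rz": 0,"dx": 0,"dy": 0,"dz": 30,"gripper": -1},
    {"rx": 0,"ry": 0,"rz": 0,"dx": 0,"dy": 0,"dz": 40,"gripper": -1},
    {"rx": 0,"ry": 0,"rz": 0,"dx": 0,"dy": 0,"dz": 32,"gripper": -1},
    {"rx": 0,"ry": 0,"rz": 0,"dx": 0,"dy": 0,"dz": 0,"gripper": -1},
    {"rx": 0,"ry": 0,"rz": 0,"dx": 0,"dy": 0,"dz": 0,"gripper": -1}
  ]
}}

```text
clock: 27.08
tcp_pos: [0.4708, -0.1945, 0.1496]
orientation: [0.834, -3.027, 0.004]
contact_force: [0.1, -0.4, -0.5]
grip_width: 0.0075
gripper_force: 39.7
```

```bash
python3 - <<'E'
from h import *
p=np.load("rack.npy");plan(w(p,(.0016,.0577,.08))[0],p[2]+np.pi/2)
o=r.get_obs();T=R.from_rotvec(o["orientation"]).as_matrix();print(o["contact_force"],o["joints"].round(2))
def show(n,X,T,cy,W,wp):
  im=cv2.imread(f"pics/{n}.png");c=dict(np.load(f"pics/{n}.npz"));g=cv2.cvtColor(im,cv2.COLOR_BGR2GRAY)
  q=lambda P:wproj(c,P).round(1).tolist()
  print(n,"plate bot",q([X+T@[wp,y,.066] for y in(-.0045,.0045)]),"slot end",q(w(p,[(-W,cy+y,.064) for y in(-.006,.006)])))
  u=np.array(q(w(p,(-W,cy,.064)))[0]).astype(int)
  for rr in range(u[1]-14,u[1]+30,3):print(rr,g[rr,u[0]-24:u[0]+26:2])
wshot("w13")
show("w13",o["tcp_pos"],T,.058,.0375,.036)
E
```

```text
turn deg [-0.13 -0.12 -0.01] shift mm [-0.1  0.6 69.6] | from [ 0.4708 -0.1945  0.1496] t 27.07
[ 0.06509645 -0.35919855 -0.4699843 ] [-0.26  0.33  0.65  2.05 -0.26  0.84  2.64]
w13 plate bot [[311.5, 192.6], [326.3, 192.6]] slot end [[311.6, 183.3], [329.8, 183.3]]
169 [143 124 135 240 244 244 244 244 244 244 244 244 244 244 244 244 244 244
 244 244 244 244 244 244 182]
172 [125 123 140 232 238 238 238 238 238 238 238 239 240 239 240 239 240 240
 240 240 240 242 242 242 197]
175 [128 125 125 174 173 188 188 189 188 187 186 189 189 188 190 189 178 188
 188 175 184 187 188 192 148]
178 [121 122 125 164 195 194 193 194 195 188 191 192 189 189 191 192 191 191
 192 189 189 189 189 184 137]
181 [129 164 171 189 213 218 223 232 243 241 241 242 242 241 241 240 240 239
 243 235 217 210 208 203 152]
184 [148 233 242 238 231 229 229 232 242 204 219 222 223 222 221 220 219 176
 237 230 215 215 215 225 242]
187 [169 234 243 238 230 230 230 232 242 212 222 223 221 222 221 222 221 191
 238 230 217 220 220 227 244]
190 [185 234 242 238 230 230 231 232 236 167 153 165 159 154 166 206 221 218
 239 229 215 216 219 230 244]
193 [143 234 242 239 230 230 229 231 164  94  94  92  92  93  96 137 216 223
 239 228 217 217 216 228 244]
196 [125 142 162 161 159 219 241 242 151  93  95  94  94  96  94 117 214 222
 226 243 244 242 202 198 200]
199 [122 120 120 134 169 237 244 242 144  89  91  91  95  95  93 105 199 221
 222 240 244 243 199 152 121]
202 [128 140 129 137 178 234 232 227 125  90  93  94  95  96  92  94 170 233
 238 243 244 243 198 148 122]
205 [182 175 134 124 143 213 221 196 105  94  95  95  92  94  93  97 185 244
 244 244 244 243 189 125 123]
208 [176 134 120 121 142 213 220 188  99  91  94  93  92  93  95  95 141 241
 244 244 244 241 191 133 121]
211 [148 121 120 120 143 214 221 177  98  92  92  95  91  93  93  95 106 238
 244 244 244 239 190 153 121]
```

>>> {"method": "step_arm", "body": {
  "moves": [
    {"rx": -0.1,"ry": -0.1,"rz": 0,"dx": 0,"dy": 1.2,"dz": 8,"gripper": -1},
    {"rx": 0,"ry": 0,"rz": 0,"dx": 0,"dy": 0,"dz": 8,"gripper": -1},
    {"rx": 0,"ry": 0,"rz": 0,"dx": 0,"dy": 0,"dz": 4,"gripper": -1},
    {"rx": 0,"ry": 0,"rz": 0,"dx": 0,"dy": 0,"dz": 4,"gripper": -1},
    {"rx": 0,"ry": 0,"rz": 0,"dx": 0,"dy": 0,"dz": 4,"gripper": -1}
  ]
}}

```text
clock: 27.75
tcp_pos: [0.4703, -0.1933, 0.1212]
orientation: [-0.835, 3.028, -0.001]
contact_force: [-0.3, 0.4, -1.8]
grip_width: 0.008
gripper_force: 39.7
```

>>> {"method": "step_arm", "body": {
  "moves": [
    {"rx": 0,"ry": 0,"rz": 0,"dx": 0,"dy": 0,"dz": 4,"gripper": -1},
    {"rx": 0,"ry": 0,"rz": 0,"dx": 0,"dy": 0,"dz": 4,"gripper": -1},
    {"rx": 0,"ry": 0,"rz": 0,"dx": 0,"dy": 0,"dz": 4,"gripper": -1},
    {"rx": 0,"ry": 0,"rz": 0,"dx": 0,"dy": 0,"dz": 4,"gripper": -1}
  ]
}}

```text
clock: 28.25
tcp_pos: [0.4703, -0.1933, 0.1052]
orientation: [-0.835, 3.028, -0.001]
contact_force: [1.4, -0.0, -1.9]
grip_width: 0.0077
gripper_force: 39.7
```

>>> {"method": "step_arm", "body": {
  "moves": [
    {"rx": 0,"ry": 0,"rz": 0,"dx": 0,"dy": 0,"dz": 5,"gripper": -1},
    {"rx": 0,"ry": 0,"rz": 0,"dx": 0,"dy": 0,"dz": 5,"gripper": -1},
    {"rx": 0,"ry": 0,"rz": 0,"dx": 0,"dy": 0,"dz": 5,"gripper": -1},
    {"rx": 0,"ry": 0,"rz": 0,"dx": 0,"dy": 0,"dz": 4,"gripper": -1},
    {"rx": 0,"ry": 0,"rz": 0,"dx": 0,"dy": 0,"dz": 2,"gripper": -1},
    {"rx": 0,"ry": 0,"rz": 0,"dx": 0,"dy": 0,"dz": 1,"gripper": -1}
  ]
}}

```text
clock: 29.0
tcp_pos: [0.4702, -0.1933, 0.0833]
orientation: [-0.835, 3.028, -0.001]
contact_force: [0.1, -0.4, -0.5]
grip_width: 0.0079
gripper_force: 39.7
```

>>> {"method": "step_arm", "body": {
  "moves": [
    {"rx": 0,"ry": 0,"rz": 0,"dx": 0,"dy": 0,"dz": 1,"gripper": -1},
    {"rx": 0,"ry": 0,"rz": 0,"dx": 0,"dy": 0,"dz": 1,"gripper": -1},
    {"rx": 0,"ry": 0,"rz": 0,"dx": 0,"dy": 0,"dz": 0.5,"gripper": -1}
  ]
}}

```text
clock: 29.38
tcp_pos: [0.4706, -0.1937, 0.0816]
orientation: [-0.834, 3.027, -0.001]
contact_force: [-3.4, 0.8, 10.7]
grip_width: 0.0081
gripper_force: 41.3
```

>>> {"method": "step_arm", "body": {
  "moves": [
    {"rx": 0,"ry": 0,"rz": 0,"dx": 0,"dy": 0,"dz": 0,"gripper": -0.5},
    {"rx": 0,"ry": 0,"rz": 0,"dx": 0,"dy": 0,"dz": 0,"gripper": -0.5},
    {"rx": 0,"ry": 0,"rz": 0,"dx": 0,"dy": 0,"dz": -15,"gripper": -0.5},
    {"rx": 0,"ry": 0,"rz": 0,"dx": 0,"dy": 0,"dz": -40,"gripper": -0.5},
    {"rx": 0,"ry": 0,"rz": 0,"dx": 0,"dy": 0,"dz": -55,"gripper": -0.2},
    {"rx": 0,"ry": 0,"rz": 0,"dx": 0,"dy": 0,"dz": -55,"gripper": -0.2},
    {"rx": 0,"ry": 0,"rz": 0,"dx": 0,"dy": 0,"dz": -55,"gripper": -0.2},
    {"rx": 0,"ry": 0,"rz": 0,"dx": 0,"dy": 0,"dz": -52,"gripper": -0.2},
    {"rx": 0,"ry": 0,"rz": 0,"dx": 0,"dy": 0,"dz": 0,"gripper": -0.2}
  ]
}}

```text
clock: 30.5
tcp_pos: [0.4721, -0.1942, 0.357]
orientation: [-0.833, 3.02, -0.005]
contact_force: [-0.2, -0.5, -1.0]
grip_width: 0.034
gripper_force: 0.0
```

```bash
python3 - <<'E'
from h import *
p=np.load("rack.npy");plan([.5559,-.4191,.353],p[2]+np.pi/2)
im,c=wshot("w14");g=cv2.cvtColor(im,cv2.COLOR_BGR2GRAY);print(r.get_obs()["grip_width"])
P=w(p,[(-.036,.058,.114),(.036,.058,.114),(-.05,.008,.114),(.05,.008,.114),(-.05,-.042,.114),(.05,-.042,.114)]);u=wproj(c,P);print(u.round(0).tolist())
a=int(u[0,1])
for rr in list(range(a-12,a+10,3))+list(range(int(u[1,1])-12,int(u[1,1])+8,3)):print(rr,g[rr,int(u[0,0])-20:int(u[0,0])+22:2])
s=r.grab_frame("scene");cv2.imwrite("pics/s14.png",s)
E
```

```text
turn deg [-0.29  0.42  0.01] shift mm [  43.4 -236.1    4. ] | from [ 0.4721 -0.1942  0.357 ] t 30.5
0.03458772935888846
[[322.0, 160.0], [322.0, 225.0], [275.0, 148.0], [278.0, 237.0], [230.0, 149.0], [235.0, 237.0]]
148 [183 184 162 124 127 213 242 243 242 242 242 243 243 243 243 242 238 141
 121  98 162]
151 [183 183 156 122 126 154 180 186 184 185 188 190 189 189 180 191 188 139
 118 100 166]
154 [183 184 160 131 172 205 219 227 228 215 212 215 220 225 221 209 211 167
 124  98 163]
157 [189 191 171 152 231 235 226 232 214 103  91  91 176 224 221 217 231 239
 143  94 164]
160 [195 195 180 156 230 235 227 225 170 107 106 110 184 231 226 219 233 239
 143  96 165]
163 [193 194 168 141 135 157 217 220 170 174 176 180 205 232 231 240 199 163
 124  98 170]
166 [194 171 135 130 123 144 214 219 171 173 179 182 204 234 241 241 193 138
 118 101 171]
169 [192 162 160 153 127 146 215 218 163 173 177 179 207 239 242 240 174 125
 120 101 173]
212 [180 170 131 148 235 230 184 198 167 179 184 182 170 233 221 223 239 197
 111 142 175]
215 [181 155 127 144 230 221 181 204 178 180 182 181 217 240 229 223 238 194
  99 127 130]
218 [182 174 146 122 127 179 190 191 162 179 182 181 219 242 243 237 172 118
  99 114 130]
221 [168 169 139 119 149 226 208 200 170 178 182 183 219 243 242 239 161 120
 100 113 131]
224 [176 179 155 126 154 232 233 232 220 193 198 206 232 242 238 228 142 116
  96 115 128]
227 [179 181 159 135 160 240 243 243 243 243 243 242 237 232 231 227 143 123
  97 117 128]
230 [233 233 231 226 191 241 243 243 243 242 239 231 230 230 230 225 168 163
 144 120 128]
```

>>> {"method": "step_arm", "body": {
  "moves": [
    {"rx": -0.3,"ry": 0.4,"rz": 0,"dx": 8.7,"dy": -47,"dz": 0,"gripper": -0.2},
    {"rx": 0,"ry": 0,"rz": 0,"dx": 8.7,"dy": -47,"dz": 0,"gripper": -0.2},
    {"rx": 0,"ry": 0,"rz": 0,"dx": 8.7,"dy": -47,"dz": 0,"gripper": -0.2},
    {"rx": 0,"ry": 0,"rz": 0,"dx": 8.7,"dy": -47,"dz": 0,"gripper": -0.2},
    {"rx": 0,"ry": 0,"rz": 0,"dx": 8.7,"dy": -48,"dz": 4,"gripper": -0.2},
    {"rx": 0,"ry": 0,"rz": 0,"dx": 0,"dy": 0,"dz": 0,"gripper": -0.2},
    {"rx": 0,"ry": 0,"rz": 0,"dx": 0,"dy": 0,"dz": 0,"gripper": -0.2}
  ]
}}

```text
clock: 31.48
tcp_pos: [0.5531, -0.4177, 0.3464]
orientation: [0.832, -3.02, -0.008]
contact_force: [0.6, 0.3, 1.1]
grip_width: 0.0342
gripper_force: 0.0
```

```bash
python3 - <<'E'
from h import *
p=np.load("rack.npy");plan([.5559,-.4191,.2575],p[2]+np.pi/2);print(r.get_obs()["joints"].round(2))
rad=.192;A=np.linspace(2.05,0,19);print(np.c_[np.diff(rad*np.cos(A)),-np.diff(rad*np.sin(A))].__mul__(1000).round(1).tolist())
E
```

```text
turn deg [ 0.43 -0.45 -0.03] shift mm [-1.7 -2.6 88.9] | from [ 0.5531 -0.4177  0.3464] t 31.48
[ 0.09  0.51  0.74  1.36 -0.34  1.41  2.93]
[[19.9, -9.0], [20.8, -6.6], [21.4, -4.2], [21.8, -1.8], [21.8, 0.7], [21.6, 3.2], [21.1, 5.6], [20.3, 8.0], [19.3, 10.3], [18.0, 12.4], [16.5, 14.4], [14.7, 16.1], [12.8, 17.7], [10.7, 19.0], [8.5, 20.1], [6.1, 21.0], [3.7, 21.5], [1.2, 21.8]]
```

>>> {"method": "step_arm", "body": {
  "moves": [
    {"rx": 0.4,"ry": -0.4,"rz": 3,"dx": -1.7,"dy": -2.6,"dz": 0,"gripper": -0.2},
    {"rx": 0,"ry": 0,"rz": 0,"dx": 0,"dy": 0,"dz": 25,"gripper": -0.2},
    {"rx": 0,"ry": 0,"rz": 0,"dx": 0,"dy": 0,"dz": 25,"gripper": -0.2},
    {"rx": 0,"ry": 0,"rz": 0,"dx": 0,"dy": 0,"dz": 20,"gripper": -0.2},
    {"rx": 0,"ry": 0,"rz": 0,"dx": 0,"dy": 0,"dz": 18,"gripper": -0.2},
    {"rx": 0,"ry": 0,"rz": 0,"dx": 0,"dy": 0,"dz": 0,"gripper": -0.2},
    {"rx": 0,"ry": 0,"rz": 0,"dx": 0,"dy": 0,"dz": 0,"gripper": -1},
    {"rx": 0,"ry": 0,"rz": 0,"dx": 0,"dy": 0,"dz": 0,"gripper": -1},
    {"rx": 0,"ry": 0,"rz": 0,"dx": 0,"dy": 0,"dz": 0,"gripper": -1},
    {"rx": 0,"ry": 0,"rz": 0,"dx": 0,"dy": 0,"dz": 0,"gripper": -1}
  ],
  "grip_force": 50
}}

```text
clock: 32.72
tcp_pos: [0.5569, -0.4202, 0.2612]
orientation: [-0.756, 3.047, -0.006]
contact_force: [0.3, -0.9, 3.6]
grip_width: 0.0113
gripper_force: 49.0
```

>>> {"method": "step_arm", "body": {
  "moves": [
    {"rx": 0,"ry": 0,"rz": 0,"dx": 0.5,"dy": 10,"dz": -4.7,"gripper": -1},
    {"rx": 0,"ry": 0,"rz": 0,"dx": 0.5,"dy": 10,"dz": -4.3,"gripper": -1},
    {"rx": 0,"ry": 0,"rz": 0,"dx": 1,"dy": 20.8,"dz": -6.6,"gripper": -1},
    {"rx": 0,"ry": 0,"rz": -1,"dx": 1,"dy": 21.4,"dz": -4.2,"gripper": -1},
    {"rx": 0,"ry": 0,"rz": -1,"dx": 0.7,"dy": 21.8,"dz": -1.8,"gripper": -1},
    {"rx": 0,"ry": 0,"rz": -1,"dx": 0.4,"dy": 21.8,"dz": 0.7,"gripper": -1},
    {"rx": 0,"ry": 0,"rz": 0,"dx": 0,"dy": 21.6,"dz": 3.2,"gripper": -1},
    {"rx": 0,"ry": 0,"rz": 0,"dx": 0,"dy": 0,"dz": 0,"gripper": -1}
  ],
  "grip_force": 50
}}

```text
clock: 33.72
tcp_pos: [0.4912, -0.3073, 0.2788]
orientation: [-0.836, 3.025, 0.001]
contact_force: [-0.2, 3.3, 9.9]
grip_width: 0.0111
gripper_force: 51.7
```

>>> {"method": "step_arm", "body": {
  "moves": [
    {"rx": 0,"ry": 0,"rz": 0,"dx": 0,"dy": 21.1,"dz": 5.6,"gripper": -1},
    {"rx": 0,"ry": 0,"rz": 0,"dx": 0,"dy": 20.3,"dz": 8,"gripper": -1},
    {"rx": 0,"ry": 0,"rz": 0,"dx": 0,"dy": 19.3,"dz": 10.3,"gripper": -1},
    {"rx": 0,"ry": 0,"rz": 0,"dx": 0,"dy": 18,"dz": 12.4,"gripper": -1},
    {"rx": 0,"ry": 0,"rz": 0,"dx": 0,"dy": 16.5,"dz": 14.4,"gripper": -1},
    {"rx": 0,"ry": 0,"rz": 0,"dx": 0,"dy": 14.7,"dz": 16,"gripper": -1},
    {"rx": 0,"ry": 0,"rz": 0,"dx": 0,"dy": 12.8,"dz": 17.7,"gripper": -1},
    {"rx": 0,"ry": 0,"rz": 0,"dx": 0,"dy": 0,"dz": 0,"gripper": -1}
  ],
  "grip_force": 50
}}

```text
clock: 34.72
tcp_pos: [0.4293, -0.2029, 0.1923]
orientation: [-0.837, 3.025, -0.003]
contact_force: [7.7, 0.6, -3.9]
grip_width: 0.0111
gripper_force: 50.7
```

```bash
python3 - <<'E'
from h import *
p=np.load("rack.npy");o=r.get_obs();print(o["contact_force"],o["joints"].round(2))
ex=np.array([np.cos(p[2]),np.sin(p[2]),0]);ey=np.array([-ex[1],ex[0],0])
for k in(.029,.033):
  d=o["tcp_pos"]+[0,0,k]-w(p,(0,-.092,.123))[0];a=np.arctan2(d[2],d@ey);print(d@ex,d@ey,d[2],np.hypot(d@ey,d[2]),a)
A=np.linspace(a,-.01,9);print(np.c_[np.diff(.192*np.cos(A)),-np.diff(.192*np.sin(A))].__mul__(1000).round(1).tolist())
E
```

```text
[ 7.74576381  0.60809531 -3.88391541] [-0.3   0.2   0.7   2.08 -0.16  0.91  2.6 ]
-0.03844036431059935 0.16320766823248667 0.09825463305533172 0.19050122279587425 0.5419050566598201
-0.03844036431059935 0.16320766823248667 0.10225463305533172 0.19259478952236994 0.5596993673607054
[[6.8, 11.8], [6.0, 12.3], [5.1, 12.7], [4.2, 13.0], [3.2, 13.3], [2.3, 13.5], [1.3, 13.6], [0.3, 13.7]]
```

>>> {"method": "step_arm", "body": {
  "moves": [
    {"rx": 0,"ry": 0,"rz": 0,"dx": 0,"dy": 6.8,"dz": 11.8,"gripper": -1},
    {"rx": 0,"ry": 0,"rz": 0,"dx": 0,"dy": 6,"dz": 12.3,"gripper": -1},
    {"rx": 0,"ry": 0,"rz": 0,"dx": 0,"dy": 5,"dz": 12.7,"gripper": -1},
    {"rx": 0,"ry": 0,"rz": 0,"dx": 0,"dy": 4.2,"dz": 13,"gripper": -1},
    {"rx": 0,"ry": 0,"rz": 0,"dx": 0,"dy": 3.2,"dz": 13.3,"gripper": -1},
    {"rx": 0,"ry": 0,"rz": 0,"dx": 0,"dy": 2.3,"dz": 13.5,"gripper": -1},
    {"rx": 0,"ry": 0,"rz": 0,"dx": 0,"dy": 1,"dz": 10,"gripper": -1},
    {"rx": 0,"ry": 0,"rz": 0,"dx": 0,"dy": 0,"dz": 0,"gripper": -1}
  ],
  "grip_force": 50
}}

```text
clock: 35.72
tcp_pos: [0.4142, -0.179, 0.1055]
orientation: [-0.836, 3.027, -0.002]
contact_force: [6.1, 2.0, -1.6]
grip_width: 0.0111
gripper_force: 50.4
```

>>> {"method": "step_arm", "body": {
  "moves": [
    {"rx": 0,"ry": 0,"rz": 0,"dx": 0,"dy": 0.5,"dz": 5,"gripper": -1},
    {"rx": 0,"ry": 0,"rz": 0,"dx": 0,"dy": 0,"dz": 4,"gripper": -1},
    {"rx": 0,"ry": 0,"rz": 0,"dx": 0,"dy": 0,"dz": 2,"gripper": -1},
    {"rx": 0,"ry": 0,"rz": 0,"dx": 0,"dy": 0,"dz": 0,"gripper": -1}
  ]
}}

```text
clock: 36.22
tcp_pos: [0.4139, -0.1787, 0.0949]
orientation: [-0.836, 3.027, -0.002]
contact_force: [4.4, 3.4, 0.5]
grip_width: 0.0111
gripper_force: 50.6
```

>>> {"method": "step_arm", "body": {
  "moves": [
    {"rx": 0,"ry": 0,"rz": 0,"dx": 0,"dy": 0,"dz": 2,"gripper": -1},
    {"rx": 0,"ry": 0,"rz": 0,"dx": 0,"dy": 0,"dz": 1.5,"gripper": -1},
    {"rx": 0,"ry": 0,"rz": 0,"dx": 0,"dy": 0,"dz": 0,"gripper": -1}
  ]
}}

```text
clock: 36.6
tcp_pos: [0.4137, -0.1787, 0.0914]
orientation: [-0.835, 3.028, -0.001]
contact_force: [5.1, 2.8, -1.9]
grip_width: 0.0117
gripper_force: 51.0
```

```bash
python3 - <<'E'
from h import *
p=np.load("rack.npy");o=r.get_obs();print(o["tcp_pos"],o["contact_force"])
s=r.grab_frame("scene");cv2.imwrite("pics/s15.png",s)
for a in(0,.05,.1):print(a,proj("scene",w(p,[(-.054,-.092+.192*np.cos(a),.123+.192*np.sin(a)),(-.0,-.092+.192*np.cos(a),.123+.192*np.sin(a)),(0,-.092+.1*np.cos(a),.123+.1*np.sin(a))])).round(1).tolist())
x=int(proj("scene",w(p,(0,.008,.123)))[0,0]);print(x,s[285:325,x].max(1))
E
```

```text
[ 0.41368052 -0.17872017  0.09136244] [ 5.11185603  2.76973656 -1.92322264]
0 [[309.2, 307.9], [319.4, 294.0], [362.8, 303.4]]
0.05 [[309.3, 303.8], [319.5, 290.0], [363.0, 301.3]]
0.1 [[309.6, 299.7], [319.9, 286.0], [363.2, 299.2]]
362 [191 190 190 195 192 188 161 158 198 196 187 190 194 197 186 164 177 223
 216 149  93  75  92 124 134 134 133 123  99  59  48  44  46  50  51  52
  52  51  51  51]
```

>>> {"method": "step_arm", "body": {
  "moves": [
    {"rx": 0,"ry": 0,"rz": 0,"dx": 0,"dy": 0,"dz": 2,"gripper": -1},
    {"rx": 0,"ry": 0,"rz": 0,"dx": 0,"dy": 0,"dz": 2,"gripper": -1},
    {"rx": 0,"ry": 0,"rz": 0,"dx": 0,"dy": 0,"dz": 0,"gripper": -1}
  ]
}}

```text
clock: 37.02
tcp_pos: [0.4139, -0.1786, 0.0901]
orientation: [-0.833, 3.027, 0.004]
contact_force: [-8.6, 10.2, 48.1]
grip_width: 0.0113
gripper_force: 56.0
```

>>> {"method": "step_arm", "body": {
  "moves": [
    {"rx": 0,"ry": 0,"rz": 0,"dx": 0,"dy": 0,"dz": -2.3,"gripper": -1},
    {"rx": 0,"ry": 0,"rz": 0,"dx": 0,"dy": 0,"dz": 0,"gripper": -1},
    {"rx": 0,"ry": 0,"rz": 0,"dx": 0,"dy": 0,"dz": 0,"gripper": -0.2},
    {"rx": 0,"ry": 0,"rz": 0,"dx": 0,"dy": 0,"dz": 0,"gripper": -0.2},
    {"rx": 0,"ry": 0,"rz": 0,"dx": 0,"dy": 0,"dz": 0,"gripper": -0.2},
    {"rx": 0,"ry": 0,"rz": 0,"dx": 0,"dy": 0,"dz": -20,"gripper": -0.2},
    {"rx": 0,"ry": 0,"rz": 0,"dx": 0,"dy": 0,"dz": -40,"gripper": -0.2},
    {"rx": 0,"ry": 0,"rz": 0,"dx": 0,"dy": 0,"dz": -50,"gripper": -0.2},
    {"rx": 0,"ry": 0,"rz": 0,"dx": 0,"dy": 0,"dz": -50,"gripper": -0.2},
    {"rx": 0,"ry": 0,"rz": 0,"dx": -40,"dy": 0,"dz": -30,"gripper": -0.2},
    {"rx": 0,"ry": 0,"rz": 0,"dx": 0,"dy": 0,"dz": 0,"gripper": -0.2}
  ]
}}

```text
clock: 38.4
tcp_pos: [0.4512, -0.1577, 0.2821]
orientation: [-0.84, 3.022, -0.006]
contact_force: [0.0, 1.0, -1.4]
grip_width: 0.0337
gripper_force: 0.0
```

```bash
python3 - <<'E'
from h import *
p=np.load("rack.npy");o=r.get_obs();print(o["tcp_pos"],o["contact_force"])
s=r.grab_frame("scene");cv2.imwrite("pics/s16.png",s);wshot("w16");a=cv2.imread("pics/s15.png");z=cv2.imread("pics/scene0.png")
for x in(330,345,362,380,395):
    y=int(np.interp(x,[319,363],[294,303.4]) if x<363 else 303.4+(x-363)*.21)
    print(x,"rows",y-10,"now",s[y-10:y+10,x].max(1).tolist(),"gripped",a[y-10:y+10,x].max(1).tolist())
# sleeve: dark blob centroid near
b=s[285:320,298:330].max(2)<45;yy,xx=np.nonzero(b);print(xx.mean()+298,yy.mean()+285,b.sum(),proj("scene",w(p,(-.036,.1,.123))))
# bystanders: differences scene now vs start outside arm/rack
d=cv2.absdiff(s,z).max(2)>60;n,l,st,ce=cv2.connectedComponentsWithStats(d.astype(np.uint8));print([st[i].tolist() for i in range(1,n) if st[i,4]>25])
E
```

```text
[ 0.45123977 -0.15769171  0.28213994] [ 0.01829603  0.99377185 -1.4056325 ]
330 rows 286 now [187, 183, 181, 182, 186, 185, 177, 151, 143, 205, 200, 139, 94, 78, 78, 79, 85, 82, 79, 84] gripped [25, 25, 31, 33, 32, 25, 25, 43, 83, 121, 129, 103, 78, 79, 78, 83, 90, 86, 80, 85]
345 rows 289 now [190, 190, 194, 186, 165, 142, 125, 104, 108, 183, 217, 156, 95, 47, 42, 41, 41, 51, 69, 57] gripped [194, 195, 198, 188, 159, 86, 72, 69, 93, 139, 134, 114, 85, 47, 43, 44, 46, 56, 74, 64]
362 rows 293 now [192, 195, 183, 185, 192, 196, 183, 162, 171, 218, 217, 146, 87, 68, 90, 123, 131, 132, 131, 120] gripped [198, 196, 187, 190, 194, 197, 186, 164, 177, 223, 216, 149, 93, 75, 92, 124, 134, 134, 133, 123]
380 rows 296 now [189, 186, 184, 186, 165, 160, 188, 192, 165, 156, 217, 217, 148, 100, 114, 116, 131, 143, 138, 136] gripped [192, 189, 190, 189, 169, 161, 190, 195, 167, 162, 221, 217, 148, 103, 113, 117, 132, 147, 141, 139]
395 rows 300 now [168, 126, 110, 79, 69, 67, 63, 60, 102, 193, 232, 165, 104, 60, 58, 86, 151, 184, 147, 141] gripped [172, 129, 111, 80, 71, 67, 66, 63, 107, 198, 235
[... 194 characters left out ...]
34, 63, 419], [64, 80, 17, 45, 227], [2, 92, 45, 9, 133], [3, 103, 52, 10, 331], [66, 128, 31, 144, 1778], [300, 128, 7, 19, 73], [14, 159, 33, 93, 503], [308, 188, 6, 17, 50], [130, 215, 26, 9, 71], [231, 223, 28, 42, 164], [3, 225, 18, 29, 216], [90, 228, 16, 18, 154], [51, 230, 28, 42, 573], [257, 240, 24, 7, 44], [96, 249, 7, 26, 107], [265, 260, 16, 22, 179], [281, 264, 9, 13, 37], [258, 272, 5, 11, 31], [320, 277, 13, 9, 36], [308, 282, 13, 14, 85], [171, 286, 24, 21, 73], [317, 293, 14, 5, 44], [17, 297, 28, 12, 151], [307, 297, 12, 14, 84], [331, 300, 21, 50, 447], [358, 300, 50, 15, 146], [355, 307, 22, 50, 545], [120, 333, 25, 16, 136], [159, 376, 11, 6, 30], [125, 389, 10, 7, 30]]
```

```bash
python3 -c "
from bench import r
print(r.hand_in())"
```

```text
the job is handed in; nothing more can be done
None
```

The job is handed in at about 38 s: both plates are seated in their own guides and the keeper bar is shut to its stop. One unknown is that pressing the bar onto its stop briefly put 48 N on the fingertips. I took the 40 N limit to cover only the arm and gripper body, and hand-in returned no verdict.

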